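Stow a drilled clamp pad on the bent storage rod

ROBOT

A 7-joint arm with a two-finger parallel gripper is mounted at the origin on the work surface. World frame = base frame: x ahead of the robot, y to its left, z up, the work surface at z = 0. Lengths are in m, angles in rad, forces in N, time in s.
With the tool pointing down it reaches from about 0.35 to 0.9 m from the base axis. Payload 8.1 kg.
Tool frame: the origin (TCP) lies midway between the tips of the shut fingers; the grasp point (between the pads) lies 19 mm behind it (arm.hold_point_z is the distance from the TCP to the grasp point, in m); z points along the fingers, y is the direction in which the jaws open and shut (so a half turn about z gives the same grasp; the last joint's range is limited). The gripper opens to 92 mm and grips with 3 to 60 N. Pads are 19 mm wide; open, the fingers measure 130 mm over their backs; the gripper's body (75 mm by 190 mm) begins 47 mm behind the grasp point.
Start: joints at [-1.21, 0.434, 0.025, 1.573, -0.012, 1.134, -0.075], TCP at [0.28, 0.559, 0.227] pointing down, gripper open.
Joint ranges: [-2.62, 2.62], [-0.44, 2.09], [-1.27, 1.32], [0.08, 2.57], [-1.32, 4.46], [0.12, 2], [-2.74, 2.74]. Speed limits (rad/s): [2.22, 2.22, 3.01, 3.01, 3.14, 3.14, 3.14].

INTERFACE

Orientations are given as a rotation vector (axis times angle).
In Python, from cell import arm gives the robot as it stands.
- The arm moves only by the shell command python3 -m pendant 'ROWS' [FORCE]. ROWS is JSON, a list of rows, each a list of 3 entries, a list of its own where there are three numbers: the shift along the tool's x, y, z in m, then the turn, a rotation vector about the tool's x, y, z in degrees, then the finger opening in m, from 0 to 0.0918. A call has 1 to 10 rows; each row shifts and turns the commanded pose from where the row before left it, along the tool's axes as they then stand; what a row does not reach is not made up. A row lasts 1/8 s, in which the tool goes at most 62.5 mm and 10.7 degrees, less where a joint would pass 70% of its speed; a pose out of reach is approached as far as the arm can. A call with a gripper value outside its range is refused whole. The fingers move at their own pace and stop on an object; FORCE is the grip in N (left out, the last holds). Time passes only in rows, so rows that do not move let the fingers close. It gives the time, the measured TCP pose, the force and the opening at its end, in the units of the state.
- arm.observe(): the state, without advancing time (a new reading comes with each control period).
- arm.get_image(name): name is "side" or "top"; returns (picture, depth): 420x560x3 uint8, red, green, blue; 420x560 float32, m along the optical axis (not along the pixel's ray), 0 where there is no reading.
- arm.camera_params(name): a dict with "fovy" (degrees; the focal length in pixels is half the picture's height over the tangent of half this angle, whatever the lens; pixels are square), "cx", "cy" (the principal point, pixels), "rvec" (rotation vector, rad) and "tvec" (3), from world to camera coordinates, as OpenCV has them. Camera axes: x right, y down, z forward; pixel columns grow to the right and rows downward; lengths in m; the calibration is good to about 2 mm. A picture is of the moment at which its call begins. camera_params takes no time and is no camera call.
- arm.sign_off(): hands the job in, once; it reports no verdict.
Trained networks look in the newest picture that a camera, given by its name, has taken for a name from the list of things; names that differ only in an ending like _2 or _b are one class to them, and where a whole thing is asked for, a point or a joint stands for the part that bears it (a point fixed in the world has none). Each returns a list of dicts, best first, with "conf" (0 to 1); they miss things now and then, are a little off and sometimes report something else, mostly with a low value. They report only what shows in the picture. A call takes as long as a camera call.
- arm.look_for(camera, label): "rect" ([centre column, centre row, width, height] in pixels, round what is visible of it).
- arm.masks_of(camera, label): "pixels" (420x560 bool, what is visible of it) and "rect" ([centre column, centre row, width, height] in pixels, round what is visible of it).
The state is a dict: "clock": time; "joints": joint angles; "dq": joint speeds; "joint_efforts": joint torques, N m; "position": TCP position; "ee_rot": TCP orientation; "force": force on the tool from outside, world axes, zero at the start; "ft_torque": the same for the moment, N m; "width": opening from 0.0 (shut) to 1.0 (fully open).
Only numpy, scipy, OpenCV 4.12 (cv2) and the standard library are available. Lean on these libraries where they do the work, as an engineer would, in place of code of your own. Each camera call takes 0.05 s, during which the arm holds its last target.

TASK

Put the drilled wooden clamp pad away on the bent steel rod: thread it on the rod's free end, ease it round the bend without binding or forcing it (it must never bear on the rod or collar with more than 12 N), press it home against the dark collar at the post with a light push (about 6 N), then let go of it. Do not lean on the stand, and leave everything else on the bench where it is.

Things in the scene. Friction and masses are not known exactly. Their poses are not given: they have to be found in the camera images.
- pad: Upright plain wooden block with one large round through-bore, standing on the bench: 24 mm along its x (the bore's direction), 40 mm along y, 60 mm high, about 60 g. Origin: centre of the underside, z up. It is the same turned half a turn about z. It can be gripped across its 40 mm width, also at the bore's height. Heavier below the bore, so on the rod it hangs upright.
- pad_bore (a point): Centre of the pad's bore, 36 mm above the underside, midway across the width (axes as the pad's). The bore is 14 mm in diameter, along the pad's x, with 1 mm chamfers; the rod is 12 mm.
- stand: Fixed wooden stand: foot 100 x 120 x 18 mm, square post 50 mm (x) by 60 mm (y), top 153 mm above the bench. Origin under the post's centre, z up. It carries a rigid bent steel rod, 12 mm in diameter, all at one level, its centre line 130 mm above the bench. The rod leaves the post's front face towards -x through a collar, bends sideways towards -y and ends free.
- collar: Dark steel collar fixed on the rod against the post, 24 mm in diameter, 30 mm long; its flat front face at x = -55 mm in the stand's frame is where the pad comes to rest. Origin and axes coincide with the stand's.
- home (a point): On the rod's centre line, 67 mm in front (-x) of the stand's origin, 130 mm up: here is the bore's centre when the pad is home, face to face with the collar (axes as the stand's).
- bend_in (a point): Rod's centre line where the leg at the post meets the bend: x = -130, y = 0 mm in the stand's frame (axes as the stand's). The leg from the post to here is straight. The bend turns by 70 degrees towards -y on a radius of 60 mm; its centre is x = -130, y = -60 mm.
- bend_out (a point): Rod's centre line where the bend meets the free leg: x = -186.4, y = -39.5 mm in the stand's frame (axes as the stand's). From here the free leg runs straight for 80 mm to the tip at x = -213.7, y = -114.7 mm.
- free_leg: The rod's straight free leg. Origin at its very tip (round end, 6 mm radius) on the centre line, 130 mm above the bench; x runs along the leg from the tip into the rod, z up. It is turned by +70 degrees about z against the stand.
- post_block: Bystander: wooden block 30 x 34 mm, 84 mm high, with a small 7 mm bore that does not fit the rod. Origin under its centre.
- plain_block: Bystander: undrilled wooden block 45 x 60 x 40 mm high. Origin under its centre.
- tape_roll: Bystander: roll of tape lying flat, 104 mm across, 24 mm high. Origin under its centre.
- mallet: Bystander: small wooden hammer lying on the bench along its own x.
- glue: Bystander: white bottle, 60 mm across, 150 mm high. Origin under its centre.
- scraper: Bystander: wooden scraper, 30 mm by about 165 mm, 18 mm high, lying along its own y.
- steel_rule: Bystander: steel rule 400 x 30 x 4 mm lying along its own x.

How it is judged:
On the way, in this order (a step that is already met when the one before it is completed fails the run):
1. the pad is threaded on the free leg (bore centre at least 20 mm past the tip) (x of pad_bore in the frame of free_leg between 0.02 and 0.08 m and y of pad_bore in the frame of free_leg between -0.004 and 0.004 m and z of pad_bore in the frame of free_leg between -0.004 and 0.004 m), for 0.1 s.
2. the pad has come round the bend onto the leg at the post (x of pad_bore in the frame of stand between -0.128 and -0.073 m and y of pad_bore in the frame of stand between -0.004 and 0.004 m), for 0.1 s.
3. the pad is pressed against the collar with at least 4 N (contact force between pad and collar above 4 N), for 0.1 s.
At the end, for the whole second after the job is handed in: The pad hangs on the leg at the post, its bore's centre within 3 mm of the home point along the rod and 4 mm across, upright and square to the rod within 0.25 rad, at rest and released (x of pad_bore in the frame of home between -0.003 and 0.003 m and y of pad_bore in the frame of home between -0.004 and 0.004 m and z of pad_bore in the frame of home between -0.004 and 0.004 m and angle between the x axis of pad and the x axis of stand, either way round below 0.25 rad and angle between pad's own z axis and vertical below 0.25 rad and linear speed of pad below 0.02 m/s and contact force between pad and the fingers below 0.1 N); the robot touches nothing.
It fails at once if the pad is forced: more than 12 N between the pad and the stand, rod or collar (contact force between pad and stand above 12 N).
It fails at once if the robot presses on the stand or rod with more than 10 N (contact force between any of the fingers, the arm and stand above 10 N).
It fails at once if a bystander is moved more than 20 mm (distance of any of post_block, plain_block, tape_roll, mallet, glue, scraper, steel_rule from where it was at the start of the episode above 0.02 m).
It also fails if it takes over 70 s, if anything falls off the work surface, if the arm or the gripper's body presses on something with over 40 N, if the wrist force passes 120 N, or if a joint passes its speed limit or range.

## Working session

There is one attempt and no reset: what is moved stays moved. The work goes in short steps, Python scripts to look and compute and a shell command to move; the robot and the scene stay as the last step left them, time stands still between calls to the robot, and variables do not carry over. Pictures are saved under pics/ and viewed, and the job is handed in when it is done.

```bash
ls; mkdir -p pics
python3 - <<'E'
from cell import arm
import cv2
print(arm.observe())
for n in ("side","top"):
    p,d=arm.get_image(n); cv2.imwrite(f"pics/{n}0.png",p[:,:,::-1]); print(n,arm.camera_params(n))
print(arm.hold_point_z)
E
```

```text
pics
{'clock': 0.0, 'joints': array([-1.20960321,  0.43522631,  0.0249762 ,  1.57413329, -0.01158496,
        1.13401733, -0.07509609]), 'dq': array([-0.00130064, -0.00075777,  0.00128457,  0.00131603,  0.00152892,
       -0.00206644,  0.00086674]), 'joint_efforts': array([ 5.32286813e-04, -6.67839217e+01,  9.85145196e-01, -3.14473414e+01,
       -6.06120075e-02,  4.28288989e-02,  1.87202891e-04]), 'position': array([0.27940815, 0.55846392, 0.22592897]), 'ee_rot': array([-7.22058639e-01, -3.05726515e+00,  2.55269182e-03]), 'force': array([-0.28943578,  0.06175193,  0.10975999]), 'ft_torque': array([-0.00599891,  0.02535143, -0.02134951]), 'width': 1.0033030891731762}
side {'fovy': 44.92503913514372, 'cx': 278.581383122483, 'cy': 211.3855677720261, 'rvec': array([ 2.31442408, -0.71107792,  0.28946446]), 'tvec': array([-0.47007714,  0.28223445,  1.24196008])}
top {'fovy': 42.09843149693202, 'cx': 293.78122423827097, 'cy': 207.3769346290468, 'rvec': array([ 2.16919195, -2.13043941,  0.16797075]), 'tvec': array([-0.01939102,  0.54419523,  1.68215967])}
0.0188
```

View pics/side0.png

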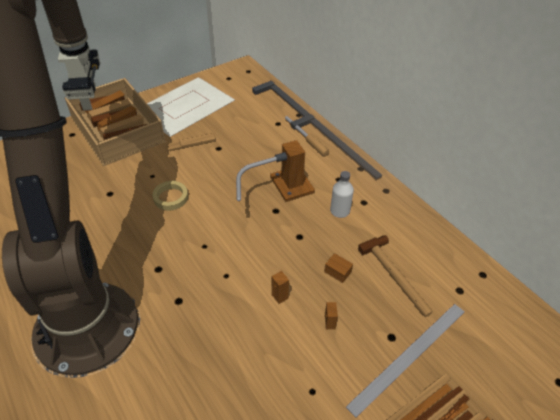

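View pics/top0.png

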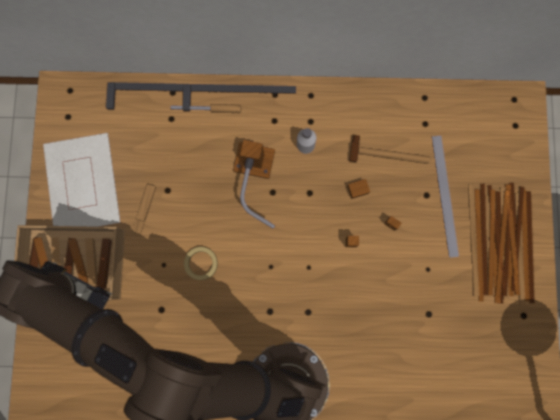

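The side picture shows the stand around (290,170), its rod tip near (239,198), and two small blocks at (280,287) and (331,316). The top picture shows the stand at (252,155), the rod tip at (273,227), and the blocks at (352,240) and (393,222). Next I'll segment these and deproject them.

```bash
cat > h.py <<'E'
from cell import arm
import numpy as np, cv2
from scipy.spatial.transform import Rotation as R
def cam(n):
    c=arm.camera_params(n); f=210/np.tan(np.radians(c['fovy'])/2)
    return f,c['cx'],c['cy'],R.from_rotvec(c['rvec']).as_matrix(),np.array(c['tvec'])
def cloud(n,d):
    f,cx,cy,Rm,t=cam(n); v,u=np.mgrid[0:420,0:560]
    P=np.stack([(u-cx)*d/f,(v-cy)*d/f,d],-1)
    return (P-t)@Rm
def proj(n,X):
    f,cx,cy,Rm,t=cam(n); P=np.atleast_2d(X)@Rm.T+t
    return np.c_[f*P[:,0]/P[:,2]+cx, f*P[:,1]/P[:,2]+cy]
def pose():
    o=arm.observe(); return np.array(o['position']),R.from_rotvec(o['ee_rot']).as_matrix(),o
E
python3 - <<'E'
from h import *
np.set_printoptions(precision=4,suppress=True)
for n in ("side","top"):
    p,d=arm.get_image(n); C=cloud(n,d); np.savez(f"{n}.npz",p=p,d=d,C=C)
    tab=C[(abs(C[...,2])<.02)&(d>0)]; print(n,"table z median",np.median(tab[:,2]),tab[:,2].std())
    for l in ("pad","post_block","stand","plain_block"):
        for m in arm.masks_of(n,l)[:3]:
            q=C[m['pixels']&(d>0)]
            print(n,l,round(m['conf'],2),np.round(m['rect']),len(q),"med",np.median(q,0),"zmax",np.percentile(q[:,2],97) if len(q) else 0)
            top=q[q[:,2]>np.percentile(q[:,2],97)-.008]
            if len(top)>4: print("   top ctr",top.mean(0), cv2.minAreaRect(top[:,:2].astype(np.float32)*1000))
E
```

```text
side table z median 0.00033206141515673877 0.004231961705644079
side pad 0.76 [332. 316.  16.  29.] 339 med [ 0.4953 -0.3323  0.0531] zmax 0.06332910766853998
   top ctr [ 0.5006 -0.3233  0.0601] ((501.4429931640625, -322.24114990234375), (44.541133880615234, 24.065799713134766), 57.44310760498047)
side pad 0.71 [238. 187.   7.  24.] 105 med [0.4906 0.0822 0.1351] zmax 0.13892413139421986
   top ctr [0.4908 0.0818 0.1353] ((491.36041259765625, 83.22713470458984), (81.28616333007812, 11.08219051361084), 58.7848014831543)
side pad 0.27 [395. 275.  77.  77.] 1221 med [ 0.7233 -0.3034  0.0225] zmax 0.02858426511900717
   top ctr [ 0.7292 -0.3009  0.0247] ((746.8223266601562, -319.6338806152344), (89.10901641845703, 258.9713134765625), 0.18422195315361023)
side post_block 0.76 [280. 287.  23.  35.] 494 med [ 0.4337 -0.2023  0.0574] zmax 0.08600422318241704
   top ctr [ 0.4396 -0.194   0.0833] ((440.4725036621094, -192.3241729736328), (38.21540832519531, 31.68519401550293), 87.68480682373047)
side post_block 0.38 [332. 317.   8.  29.] 263 med [ 0.4946 -0.3325  0.0572] zmax 0.06340436884943
[... 1387 characters left out ...]
ck 0.47 [353. 240.   9.  14.] 159 med [ 0.4374 -0.188   0.0812] zmax 0.09115841009771213
   top ctr [ 0.4395 -0.1919  0.0867] ((439.0629577636719, -191.14810180664062), (27.856048583984375, 31.43623924255371), 0.688067615032196)
top stand 0.78 [252. 183.  42.  92.] 1514 med [0.6772 0.1198 0.116 ] zmax 0.15581580828942737
   top ctr [0.7002 0.1241 0.1526] ((650.5760498046875, 130.62509155273438), (59.052146911621094, 155.44337463378906), 82.20370483398438)
top plain_block 0.88 [358. 188.  24.  24.] 337 med [ 0.6097 -0.2132  0.0378] zmax 0.046230240607194766
   top ctr [ 0.6112 -0.2149  0.0416] ((611.1140747070312, -214.31787109375), (44.133243560791016, 59.262367248535156), 18.47323226928711)
```

```bash
cat > fit.py <<'E'
from h import *
from scipy.optimize import least_squares, minimize
np.set_printoptions(precision=4,suppress=True)
s=np.load("side.npz");t=np.load("top.npz")
cl=[]
for a in(70,):
    th=np.radians(np.arange(0,70.1,1)); 
    arc=np.c_[-130-60*np.sin(th),-60+60*np.cos(th)]
    leg=np.c_[np.arange(-55,-130,-1.),0*np.arange(75)]
    k=np.arange(0,75,1.)[:,None]; fr=arc[-1]+k*np.array([-np.cos(np.radians(70)),-np.sin(np.radians(70))])
    cl=np.r_[leg,arc,fr]/1000
print("tip",fr[-1])
def rodfit(C,zc0=.130):
    ds=[]
    q=C.reshape(-1,3); q=q[(q[:,0]>.42)&(q[:,0]<.665)&(q[:,1]>.02)&(q[:,1]<.24)&(q[:,2]>.118)&(q[:,2]<.15)]
    from scipy.spatial import cKDTree
    T=cKDTree(cl)
    def res(p,q=q):
        c,si=np.cos(p[2]),np.sin(p[2]); l=(q[:,:2]-p[:2])@np.array([[c,-si],[si,c]])
        r,_=T.query(l); return np.hypot(r,q[:,2]-p[3])-.006
    b=least_squares(res,[.7,.12,np.radians(-10),.13],loss='soft_l1',f_scale=.002)
    r=res(b.x); print(len(q),"rod",b.x[:2],np.degrees(b.x[2]),b.x[3],"med res",np.median(abs(r))); return b.x,q
def boxfit(q,x0,h,name):
    def res(p):
        c,si=np.cos(p[2]),np.sin(p[2]); l=(q[:,:2]-p[:2])@np.array([[c,-si],[si,c]])
        a=np.c_[l,q[:,2]-h[2]/2]; e=abs(a)-np.array(h)/2
        return np.linalg.norm(np.maximum(e,0),axis=1)+np.minimum(e.max(1),0)
    best=None
    for y in np.radians(np.arange(-90,90,15)):
        b=least_squares(res,[*x0,y],loss='soft_l1',f_scale=.002)
        if best is None or b.cost<best.cost:best=b
    print(name,len(q),best.x[:2],np.degrees(best.x[2]),"cost",best.cost,"med",np.median(abs(res(best.x)))); return best.x
for n,D in(("side",s),("top",t)):
    C=D['C'];print(n);rodfit(C)
    q=C.reshape(-1,3)
    def near(x,y,r,z0,z1): return q[(np.hypot(q[:,0]-x,q[:,1]-y)<r)&(q[:,2]>z0)&(q[:,2]<z1)]
    boxfit(near(.5,-.325,.045,.008,.07),[.5,-.325],[.024,.04,.06],"pad")
    boxfit(near(.7,.12,.06,.03,.16),[.7,.12],[.05,.06,.153],"post")
E
python3 fit.py
```

```text
tip [-211.691 -109.016]
side
354 rod [0.7079 0.1133] -14.429406149522615 0.1314336917285555 med res 0.00153886201959907
pad 302 [ 0.5016 -0.3228] -32.95587199589173 cost 0.0003072294241001507 med 0.0009588219763317102
post 985 [0.7014 0.1231] -11.071947515817138 cost 0.004000957714564658 med 0.0014192132664634094
top
350 rod [0.7081 0.1175] -13.766075669168831 0.13352847321028777 med res 0.0021009273370414198
pad 152 [ 0.5017 -0.3219] -32.56058639637405 cost 0.000514937557862509 med 0.00130022862840207
post 564 [0.6962 0.1233] 35.774379242619496 cost 0.0031384533471896375 med 0.0032588188897548515
```

Run:
```python
import cv2
a=cv2.imread("pics/side0.png");b=cv2.imread("pics/top0.png")
o=cv2.hconcat([cv2.resize(a[285:345,295:370],(400,320),interpolation=2),cv2.resize(b[205:245,370:420],(400,320),interpolation=2)])
cv2.imwrite("pics/crop0.png",o)
```

```text
(no output)
```

View pics/crop0.png

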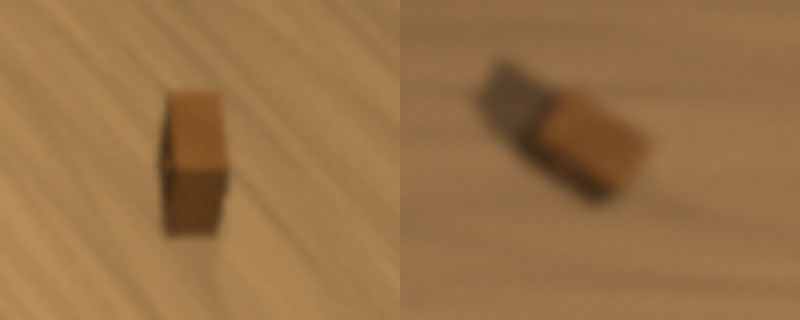

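```bash
cat > fit2.py <<'E'
from h import *
from scipy.optimize import least_squares
from scipy.spatial import cKDTree
np.set_printoptions(precision=4,suppress=True)
th=np.radians(np.arange(0,70.1,.5))
arc=np.c_[-130-60*np.sin(th),-60+60*np.cos(th)]
leg=np.c_[np.arange(-55,-130,-.5),np.zeros(150)]
k=np.arange(0,74.1,.5)[:,None]; fr=arc[-1]-k*np.array([np.cos(np.radians(70)),np.sin(np.radians(70))])
cl=np.r_[leg,arc,fr]/1000; T=cKDTree(cl)
def bx(a,c,h):
    e=abs(a-np.array(c))-np.array(h)/2
    return np.linalg.norm(np.maximum(e,0),axis=1)+np.minimum(e.max(1),0)
def sdf(a):
    r,_=T.query(a[:,:2]); rod=np.hypot(r,a[:,2]-.13)-.006
    rr=np.hypot(a[:,1],a[:,2]-.13)-.012; xx=abs(a[:,0]+.04)-.015
    col=np.hypot(np.maximum(rr,0),np.maximum(xx,0))+np.minimum(np.maximum(rr,xx),0)
    return np.min([rod,col,bx(a,[0,0,.0765],[.05,.06,.153])],axis=0)
def tf(q,p):
    c,s=np.cos(p[2]),np.sin(p[2]); return np.c_[(q[:,:2]-p[:2])@np.array([[c,-s],[s,c]]),q[:,2]-p[3]]
def fit(qs,foot=True):
    res=lambda p:np.concatenate([sdf(tf(q,p)) for q in qs])
    best=None
    for y in (-5,-10,-15,-20):
        b=least_squares(res,[.7,.122,np.radians(y),0],loss='cauchy',f_scale=.0015)
        if best is None or b.cost<best.cost:best=b
    r=res(best.x);print(len(r),best.x[:2],np.degrees(best.x[2]),best.x[3],"med",np.median(abs(r)),"bias",np.median(r));return best.x
def pts(n,f=''):
    C=np.load(f"{n}{f}.npz")['C'].reshape(-1,3)
    p0=[.7,.122,np.radians(-11),0]
    l=tf(C,p0); m=(l[:,0]>-.25)&(l[:,0]<.06)&(l[:,1]>-.15)&(l[:,1]<.06)&(C[:,2]>.03)&(C[:,2]<.17)
    return C[m]
if __name__=="__main__":
    a,b=pts("side"),pts("top")
    pa=fit([a]);pb=fit([b]);pj=fit([a,b])
    for q,nm in((a,"side"),(b,"top")):
        l=tf(q,pj); r=sdf(l); rod=(l[:,0]<-.06)
        # rod subset alone
        fit([q[rod&(r<.01)]])
    g={}
    im=[]
    for n in("side","top"):
        p=cv2.resize(np.load(f"{n}.npz")['p'][:,:,::-1].copy(),None,fx=4,fy=4,interpolation=2)
        c,s=np.cos(pj[2]),np.sin(pj[2]); W=np.c_[cl@np.array([[c,s],[-s,c]])+pj[:2],np.full(len(cl),.13)]
        for u in proj(n,W)*4+1.5: cv2.circle(p,tuple(int(x) for x in u),1,(0,0,255),-1)
        cc=proj(n,[[.6,.12,.13]])[0]*4; x,y=int(cc[0]),int(cc[1]); im.append(p[y-250:y+250,x-200:x+200])
    cv2.imwrite("pics/rod1.png",cv2.hconcat(im))
E
python3 fit2.py
```

```text
1280 [0.7024 0.1229] -10.481699398504178 0.00044602574459339753 med 0.001060867278063803 bias -9.434363066655044e-05
865 [0.7022 0.1237] -10.498118990117934 0.00029638064305172364 med 0.0015035225001291093 bias -0.00030374655798190084
2145 [0.7023 0.1231] -10.500901275757538 0.00039269776805176396 med 0.0012412786743330462 bias -0.0001954172887313095
294 [0.7027 0.1222] -10.739627555165336 0.0006939138591619446 med 0.0009252830734996936 bias -0.00021074551717418025
294 [0.7026 0.1229] -10.835961695127889 0.0012357733113425463 med 0.001435327881316362 bias -0.000582248608456239
```

View pics/rod1.png

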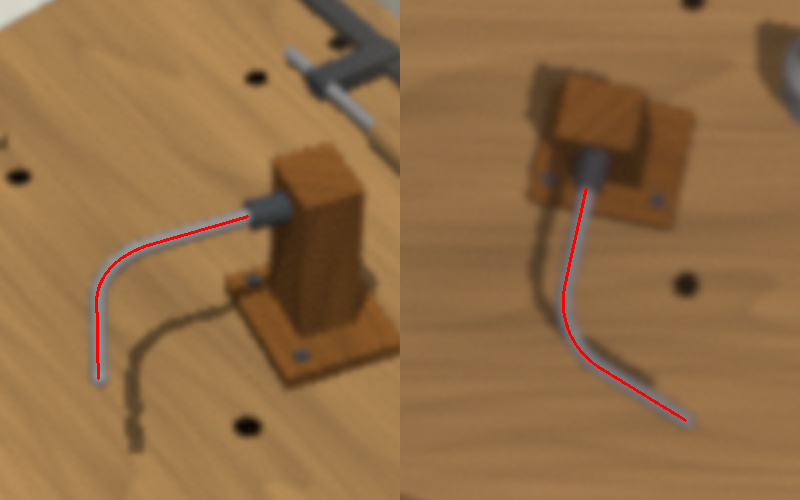

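The refined stand pose is (0.702, 0.123) with yaw −10.5°, and the overlay lies on the rod's centre line in both views. The pad is at (0.5017, −0.3224) with yaw −32.8°. I'll plan the approach so that tool x lies along the pad's x.

```bash
cat > plan.py <<'E'
from h import *
import json,sys
STAND=np.array([.7024,.1229]); SY=np.radians(-10.5)
def Rdown(yaw): # tool x at world yaw (deg), z down
    y=np.radians(yaw); x=np.array([np.cos(y),np.sin(y),0]); z=np.array([0,0,-1.]); return np.c_[x,np.cross(z,x),z]
def tw(x,y,z=.13): # stand->world
    c,s=np.cos(SY),np.sin(SY); return np.array([STAND[0]+c*x-s*y,STAND[1]+s*x+c*y,z])
def rows(p,Rm,goals,w):
    """goals: list of (pos,yaw,n); turning direction by nearest unless given; returns rows"""
    out=[]
    for g,yaw,n in goals:
        G=Rdown(yaw); d=R.from_matrix(Rm.T@G).as_rotvec(degrees=True); 
        for i in range(n):
            tgt=p+(g-p)/(n-i); dr=R.from_matrix(Rm.T@G).as_rotvec()/(n-i)
            sh=np.round(Rm.T@(tgt-p),4); dg=np.round(np.degrees(dr),1)
            out.append([sh.tolist(),dg.tolist(),w]); p=p+Rm@sh; Rm=Rm@R.from_rotvec(dg,degrees=True).as_matrix()
    return out,p,Rm
def yawof(Rm): return np.degrees(np.arctan2(Rm[1,0],Rm[0,0]))
def show(r):
    for i in range(0,len(r),10): print(json.dumps(r[i:i+10]).replace(" ","").replace("-0.0,","0,").replace("0.0,","0,").replace("0.0]","0]"))
E
python3 - <<'E'
from plan import *
p,Rm,o=pose(); print(p,yawof(Rm))
r,p,Rm=rows(p,Rm,[(np.array([.40,.12,.27]),60,10),(np.array([.5017,-.3224,.16]),-32.8,10)],.07); show(r)
E
```

```text
[0.27960901 0.5589885  0.22674624] 153.41950879192018
[[[-0.0304,-0.0339,-0.0043],[0,0,9.3],0.07],[[-0.0355,-0.0285,-0.0043],[0,0,9.3],0.07],[[-0.0396,-0.0224,-0.0043],[0,0,9.4],0.07],[[-0.0428,-0.0156,-0.0043],[0,0,9.3],0.07],[[-0.0447,-0.0085,-0.0043],[0,0,9.4],0.07],[[-0.0455,-0.0011,-0.0044],[0,0,9.3],0.07],[[-0.0451,0.0063,-0.0043],[0,0,9.4],0.07],[[-0.0435,0.0135,-0.0044],[0,0,9.3],0.07],[[-0.0407,0.0204,-0.0043],[0,0,9.4],0.07],[[-0.0368,0.0267,-0.0044],[0,0,9.3],0.07]]
[[[-0.0332,0.0309,0.011],[0,0,9.3],0.07],[[-0.0278,0.0359,0.011],[0,0,9.3],0.07],[[-0.0216,0.0399,0.011],[0,0,9.3],0.07],[[-0.0149,0.0429,0.011],[0,0,9.3],0.07],[[-0.0078,0.0447,0.011],[0,0,9.3],0.07],[[-0.0005,0.0454,0.011],[0,0,9.3],0.07],[[0.0069,0.0449,0.011],[0,0,9.3],0.07],[[0.014,0.0432,0.011],[0,0,9.2],0.07],[[0.0208,0.0403,0.011],[0,0,9.3],0.07],[[0.027,0.0365,0.011],[0,0,9.2],0.07]]
```

```bash
python3 -m pendant '[[[-0.030,-0.034,-0.0045],[0,0,9.3],0.07],[[-0.0355,-0.0285,-0.0045],[0,0,9.3],0.07],[[-0.040,-0.022,-0.0045],[0,0,9.4],0.07],[[-0.043,-0.0155,-0.0045],[0,0,9.3],0.07],[[-0.045,-0.0085,-0.0045],[0,0,9.4],0.07],[[-0.0455,-0.001,-0.0045],[0,0,9.3],0.07],[[-0.045,0.0065,-0.0045],[0,0,9.4],0.07],[[-0.0435,0.0135,-0.0045],[0,0,9.3],0.07],[[-0.041,0.0205,-0.0045],[0,0,9.4],0.07],[[-0.037,0.0265,-0.0045],[0,0,9.3],0.07]]' 3
python3 - <<'E'
from plan import *
p,Rm,o=pose(); print(p,yawof(Rm),o['joints'])
r,p,Rm=rows(p,Rm,[(np.array([.5017,-.3224,.16]),-32.8,10)],.07); show(r)
E
```

```text
clock: 1.85
position: [0.4008, 0.118, 0.2721]
ee_rot: [-2.724, -1.564, -0.001]
force: [-0.7, 1.4, -0.7]
width: 0.764
[0.40082077 0.11798539 0.27214771] 59.71796949415041 [-0.87834568  0.02759409  0.48623707  1.99933341 -0.0148133   1.1170466
 -0.91430475]
[[[-0.033,0.0309,0.0112],[0,0,9.3],0.07],[[-0.0275,0.0358,0.0112],[0,0,9.2],0.07],[[-0.0214,0.0398,0.0112],[0,0,9.3],0.07],[[-0.0147,0.0427,0.0112],[0,0,9.2],0.07],[[-0.0077,0.0445,0.0112],[0,0,9.3],0.07],[[-0.0004,0.0452,0.0112],[0,0,9.2],0.07],[[0.0068,0.0447,0.0112],[0,0,9.3],0.07],[[0.0139,0.043,0.0112],[0,0,9.2],0.07],[[0.0206,0.0402,0.0111],[0,0,9.3],0.07],[[0.0269,0.0363,0.0112],[-0.1,0,9.2],0.07]]
```

```bash
python3 -m pendant '[[[-0.033,0.031,0.011],[0,0,9.3],0.07],[[-0.0275,0.036,0.011],[0,0,9.2],0.07],[[-0.0215,0.040,0.011],[0,0,9.3],0.07],[[-0.0145,0.0425,0.011],[0,0,9.2],0.07],[[-0.0075,0.0445,0.011],[0,0,9.3],0.07],[[-0.0005,0.045,0.011],[0,0,9.2],0.07],[[0.007,0.0445,0.011],[0,0,9.3],0.07],[[0.014,0.043,0.011],[0,0,9.2],0.07],[[0.0205,0.040,0.011],[0,0,9.3],0.07],[[0.027,0.0365,0.011],[0,0,9.2],0.07]]'
cat > look.py <<'E'
import sys; from plan import *
tag=sys.argv[1]; im=[]
for n in("side","top"):
    p,d=arm.get_image(n); np.savez(f"{n}_{tag}.npz",p=p,d=d,C=cloud(n,d))
    q,_,o=pose(); c=proj(n,[q])[0]; x,y=int(c[0]),int(c[1]); x=min(max(x,50),510);y=min(max(y,60),360)
    im.append(cv2.resize(p[y-60:y+60,x-50:x+50,::-1],(400,480),interpolation=2))
cv2.imwrite(f"pics/{tag}.png",cv2.hconcat(im)); print(q,yawof(_),o['force'],o['width'])
E
python3 look.py appr
```

```text
clock: 3.1
position: [0.505, -0.3213, 0.1613]
ee_rot: [-3.014, 0.885, -0.0]
force: [0.7, 0.3, -0.2]
width: 0.76
[ 0.5035788  -0.32495188  0.16076861] -32.97336072438761 [-0.58435343 -1.40124724 -0.5928615 ] 0.7632247304890166
```

View pics/appr.png

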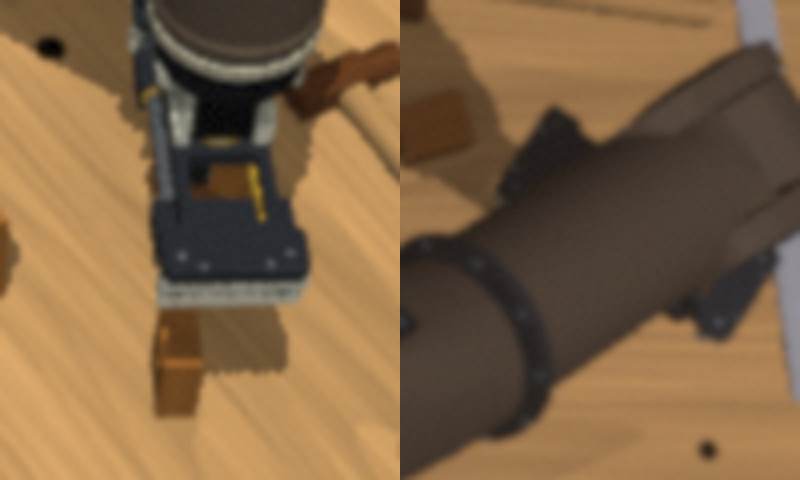

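The side crop shows the pad at (178,365) standing below the open jaws. The arm hides it in the top view. I'll go partway down and re-measure.

```bash
python3 -m pendant '[[[0,0,0.02],[0,0,0],0.07],[[0,0,0.02],[0,0,0],0.07],[[0,0,0.02],[0,0,0],0.07],[[0,0,0.0],[0,0,0],0.07],[[0,0,0.0],[0,0,0],0.07]]'
python3 - <<'E'
from plan import *
np.set_printoptions(precision=4,suppress=True)
p,Rm,o=pose(); print(p,yawof(Rm),o['force'],o['joints']); print(Rm.T@(np.array([.5017,-.3224,.0175])-p), Rm[:,2])
E
```

```text
clock: 3.82
position: [0.5045, -0.3202, 0.102]
ee_rot: [3.016, -0.878, 0.001]
force: [-0.1, -0.3, 0.1]
width: 0.759
[ 0.5045 -0.3202  0.102 ] -32.46775384481678 [-0.1064 -0.277   0.0697] [-0.0703  0.6431  0.8366  1.8281 -0.5855  0.9367 -1.1081]
[-0.0012  0.0034  0.0845] [ 0.0003 -0.0002 -1.    ]
```

```bash
python3 -m pendant '[[[-0.001,0.0035,0.02],[0,0,0.3],0.07],[[0,0,0.02],[0,0,0],0.07],[[0,0,0.02],[0,0,0],0.07],[[0,0,0.015],[0,0,0],0.07],[[0,0,0.0095],[0,0,0],0.07],[[0,0,0],[0,0,0],0.07],[[0,0,0],[0,0,0],0.07]]'
python3 look.py down
```

```text
clock: 4.7
position: [0.5019, -0.3229, 0.0177]
ee_rot: [3.014, -0.886, 0.001]
force: [-0.6, -0.9, 0.2]
width: 0.764
[ 0.5020127  -0.32283709  0.01784816] -32.77341209569128 [-0.32466692 -0.12164207  0.18836832] 0.7618251859844155
```

View pics/down.png

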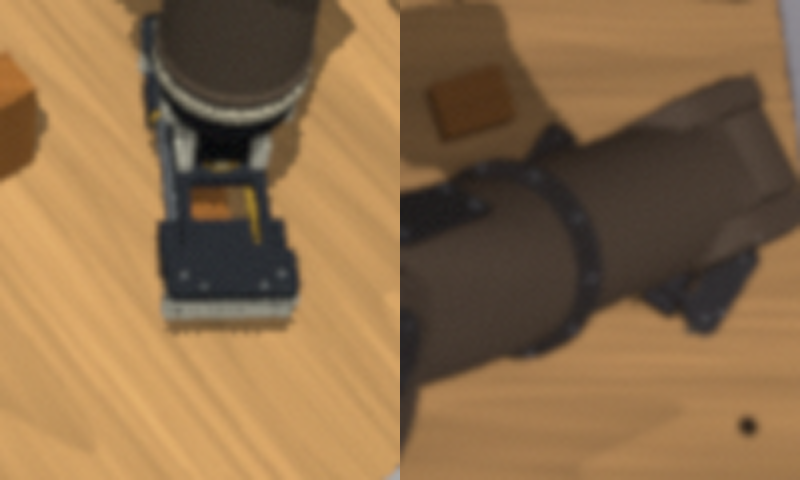

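Run:
```python
from plan import *
np.set_printoptions(precision=3,suppress=True)
p,Rm,o=pose()
for n in("side","top"):
    C=np.load(f"{n}_down.npz")['C'].reshape(-1,3); l=(C-p)@Rm
    m=(abs(l[:,0])<.06)&(abs(l[:,1])<.12)&(l[:,2]<.0)&(l[:,2]>-.2)&(C[:,2]>.01); l=l[m]
    print(n,len(l))
    for z in np.arange(-.2,0.0,.01):
        s=l[(l[:,2]>=z)&(l[:,2]<z+.01)]
        if len(s)>3: print(round(z,3),len(s),"x",np.percentile(s[:,0],[2,98]),"y",np.percentile(s[:,1],[2,98]))
```

```text
side 1711
-0.2 80 x [-0.044  0.035] y [0.004 0.044]
-0.18 121 x [-0.037  0.027] y [0.009 0.038]
-0.17 40 x [-0.038  0.035] y [-0.042  0.038]
-0.16 8 x [-0.038  0.024] y [-0.037  0.018]
-0.15 6 x [-0.023  0.015] y [0.012 0.018]
-0.14 25 x [-0.023  0.025] y [0.013 0.018]
-0.13 61 x [-0.023  0.023] y [0.001 0.019]
-0.12 162 x [-0.036  0.028] y [-0.079  0.096]
-0.11 636 x [-0.037  0.032] y [-0.082  0.096]
-0.1 149 x [-0.037  0.033] y [-0.069  0.095]
-0.09 232 x [-0.037  0.034] y [-0.073  0.092]
-0.08 99 x [-0.037  0.033] y [-0.08   0.088]
-0.07 21 x [-0.035  0.03 ] y [-0.08   0.088]
-0.05 56 x [-0.009  0.011] y [-0.011  0.009]
-0.04 15 x [-0.007  0.009] y [-0.012  0.006]
top 392
-0.12 61 x [-0.034  0.03 ] y [-0.094  0.092]
-0.11 233 x [-0.038  0.034] y [-0.094  0.094]
-0.1 37 x [-0.039  0.023] y [-0.09   0.093]
-0.09 41 x [-0.038 -0.001] y [0.04  0.067]
-0.08 9 x [-0.038 -0.028] y [0.041 0.086]
-0.07 4 x [-0.037 -0.033] y [0.038 0.082]
```

That geometry matches the description: the body starts about 66 mm behind the TCP and the pad is centred between the jaws. Closing the gripper.

```bash
python3 -m pendant '[[[0,0,0],[0,0,0],0.03],[[0,0,0],[0,0,0],0.03],[[0,0,0],[0,0,0],0.03],[[0,0,0],[0,0,0],0.03],[[0,0,0],[0,0,0],0.03],[[0,0,0],[0,0,0],0.03],[[0,0,0],[0,0,0],0.03],[[0,0,0],[0,0,0],0.03]]' 8
```

```text
clock: 5.8
position: [0.5017, -0.3226, 0.0173]
ee_rot: [-3.014, 0.886, -0.0]
force: [-0.5, 1.0, 2.3]
width: 0.435
```

```bash
cat >> plan.py <<'E'
LY=59.5
TIP=tw(-.2137,-.1147)
LD=np.array([np.cos(np.radians(LY)),np.sin(np.radians(LY)),0])
OFF=.0187
def legpt(s,dz=0): # TCP target with bore s past tip
    q=TIP+LD*s; q[2]=.130-OFF+dz; return q
E
python3 - <<'E'
from plan import *
np.set_printoptions(precision=4,suppress=True)
print("tip",TIP)
p,Rm,o=pose(); 
g=legpt(-.05); g[2]=.16
r,p,Rm=rows(p,Rm,[(p+[0,0,.14],-32.8,4),(g,LY,11)],.03); show(r); print(g)
E
```

```text
tip [0.4714 0.0491 0.13  ]
[[[0,0,-0.035],[0,0,0],0.03],[[0,0,-0.035],[0,0,0],0.03],[[0,0,-0.035],[0,0,0],0.03],[[0,0,-0.035],[0,0,0],0.03],[[-0.0204,-0.0224,-0.0002],[0,0,-8.4],0.03],[[-0.0169,-0.0251,-0.0003],[0,0,-8.4],0.03],[[-0.0131,-0.0273,-0.0002],[0,0,-8.4],0.03],[[-0.009,-0.0289,-0.0003],[0,0,-8.4],0.03],[[-0.0046,-0.0299,-0.0002],[0,0,-8.4],0.03],[[-0.0002,-0.0303,-0.0003],[0,0,-8.4],0.03]]
[[[0.0042,-0.03,-0.0002],[0,0,-8.4],0.03],[[0.0086,-0.0291,-0.0003],[0,0,-8.4],0.03],[[0.0127,-0.0275,-0.0002],[0,0,-8.4],0.03],[[0.0166,-0.0254,-0.0003],[0,0,-8.3],0.03],[[0.0201,-0.0227,-0.0002],[0,0,-8.4],0.03]]
[0.446 0.006 0.16 ]
```

```bash
python3 -m pendant '[[[0,0,-0.02],[0,0,0],0.03],[[0,0,-0.04],[0,0,0],0.03],[[0,0,-0.04],[0,0,0],0.03],[[0,0,-0.04],[0,0,0],0.03],[[-0.0205,-0.0225,0],[0,0,-8.4],0.03],[[-0.017,-0.025,0],[0,0,-8.4],0.03],[[-0.013,-0.0275,0],[0,0,-8.4],0.03],[[-0.009,-0.029,0],[0,0,-8.4],0.03],[[-0.0045,-0.030,0],[0,0,-8.4],0.03],[[0,-0.0305,0],[0,0,-8.4],0.03]]'
python3 -m pendant '[[[0.004,-0.030,0],[0,0,-8.4],0.03],[[0.0085,-0.029,0],[0,0,-8.4],0.03],[[0.0125,-0.0275,0],[0,0,-8.4],0.03],[[0.0165,-0.0255,0],[0,0,-8.3],0.03],[[0.020,-0.0225,0],[0,0,-8.4],0.03],[[0,0,0],[0,0,0],0.03],[[0,0,0],[0,0,0],0.03]]'
python3 look.py near
python3 - <<'E'
from plan import *
np.set_printoptions(precision=4,suppress=True)
p,Rm,o=pose(); print(Rm.T@(legpt(-.05)-p),o['joints'])
E
```

```text
clock: 7.05
position: [0.4713, -0.1423, 0.1583]
ee_rot: [3.103, 0.487, 0.002]
force: [0.6, 0.4, -1.5]
width: 0.439
clock: 7.92
position: [0.446, 0.0054, 0.1579]
ee_rot: [2.728, 1.556, 0.001]
force: [1.0, 0.3, -1.1]
width: 0.433
[0.44598335 0.00510528 0.15760922] 59.36556449011966 [-0.33447127  1.07649805 -0.90708005] 0.4311172405897781
[ 0.0008 -0.0005  0.0463] [-0.5583  0.2349  0.5148  2.1112 -0.1554  0.8305 -0.4848]
```

View pics/near.png

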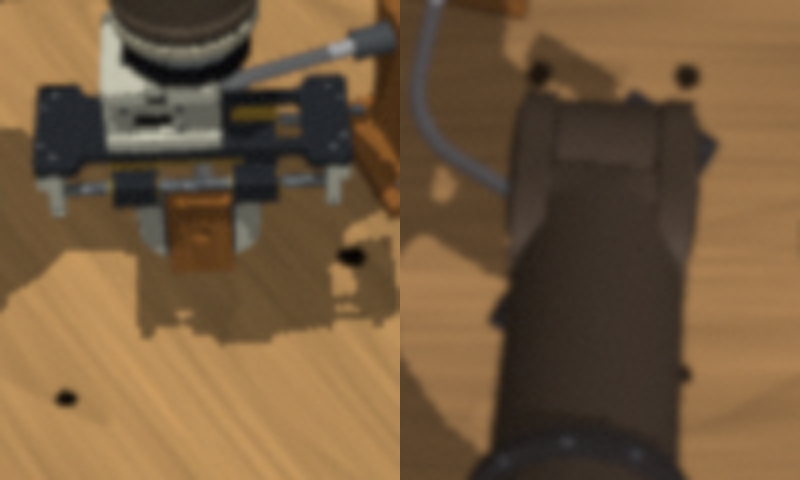

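The side crop shows the pad upright in the jaws at (202,232), with its bore visible at about (205,232). I'll check the pad's pose in the tool frame.

```bash
cat > padchk.py <<'E'
import sys; from plan import *
from scipy.optimize import least_squares
np.set_printoptions(precision=4,suppress=True)
tag=sys.argv[1]; p,Rm,o=pose()
C=np.load(f"side_{tag}.npz")['C'].reshape(-1,3); pic=np.load(f"side_{tag}.npz")['p'].reshape(-1,3).astype(int)
l=(C-p)@Rm; m=(abs(l[:,0])<.03)&(abs(l[:,1])<.02)&(l[:,2]<.03)&(l[:,2]>-.042)&(pic[:,0]-pic[:,2]>45)
q=l[m]; print(len(q))
f=q[np.abs(q[:,0]-np.median(q[:,0]))<.006]
print("face x",np.median(f[:,0]),"y range",np.percentile(f[:,1],[1,50,99]),"z range",np.percentile(f[:,2],[1,50,99]))
A=np.c_[np.ones(len(f)),f[:,1:]]; print("plane",np.linalg.lstsq(A,f[:,0],rcond=None)[0])
E
python3 padchk.py near
```

```text
245
face x -0.01077123221611976 y range [-0.0191 -0.0004  0.0177] z range [-0.0413 -0.0127  0.0157]
plane [-0.0107 -0.0296 -0.0083]
```

```bash
python3 -m pendant '[[[0.001,-0.0005,0.0155],[0,0,0],0.03],[[0,0,0.0155],[0,0,0],0.03],[[0,0,0.0155],[0,0,0],0.03],[[0.01,0,0],[0,0,0],0.03],[[0.01,0,0],[0,0,0],0.03],[[0,0,0],[0,0,0],0.03],[[0,0,0],[0,0,0],0.03]]' 4
python3 look.py lvl
python3 - <<'E'
from plan import *
np.set_printoptions(precision=4,suppress=True)
p,Rm,o=pose(); print(Rm.T@(legpt(-.03)-p),yawof(Rm),Rm[:,2],o['force'])
E
```

```text
clock: 8.9
position: [0.4562, 0.0246, 0.1111]
ee_rot: [2.727, 1.56, 0.001]
force: [-1.0, -0.3, -1.7]
width: 0.435
[0.45596169 0.02439677 0.11095043] 59.510734093868095 [ 0.05838275 -1.15248627 -0.44815842] 0.4413848960575534
[-0.0009  0.0008 -0.0003] 59.510734093868095 [ 0.0003  0.0001 -1.    ] [ 0.0584 -1.1525 -0.4482]
```

View pics/lvl.png

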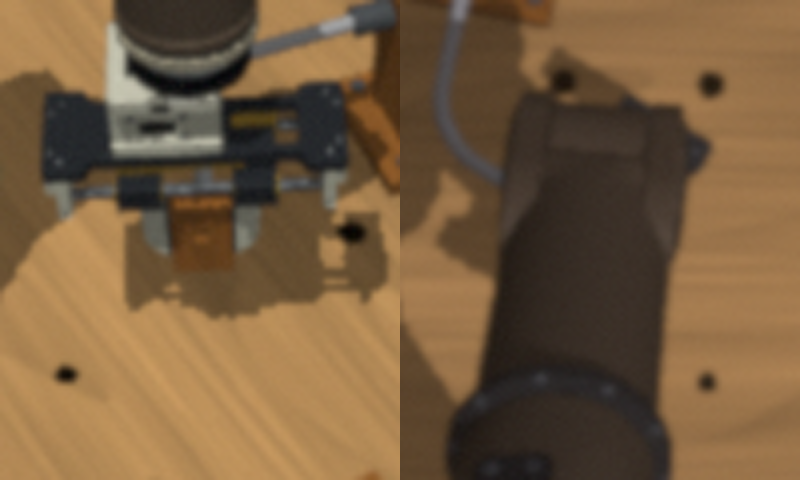

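The tip is hidden behind the gripper, so I'll thread by feel in short steps at a light grip.

```bash
cat > st.py <<'E'
from plan import *
np.set_printoptions(precision=4,suppress=True)
p,Rm,o=pose()
b=p-Rm[:,2]*OFF
print("s past tip",(b-TIP)@LD,"| err tool",Rm.T@(legpt((b-TIP)@LD)-p),"yaw",round(yawof(Rm),2),"F tool",Rm.T@o['force'],"T",Rm.T@o['ft_torque'],"w",o['width'],"t",o['clock'])
E
python3 -m pendant '[[[0.003,0.001,0],[0,0,0],0.03],[[0.003,0,0],[0,0,0],0.03],[[0.003,0,0],[0,0,0],0.03],[[0.003,0,0],[0,0,0],0.03],[[0,0,0],[0,0,0],0.03]]'; python3 st.py
python3 -m pendant '[[[0.002,0,0],[0,0,0],0.03],[[0.002,0,0],[0,0,0],0.03],[[0,0,0],[0,0,0],0.03]]'; python3 st.py
python3 -m pendant '[[[0.002,0,0],[0,0,0],0.03],[[0.001,0,0],[0,0,0],0.03],[[0,0,0],[0,0,0],0.03]]'; python3 st.py
```

```text
clock: 9.62
position: [0.4631, 0.0346, 0.1107]
ee_rot: [-2.727, -1.56, -0.0]
force: [0.8, -0.3, -0.7]
width: 0.438
s past tip -0.016643674253650088 | err tool [-0.     -0.0002 -0.0006] yaw 59.54 F tool [0.1221 0.8185 0.6909] T [ 0.0901 -0.1489 -0.035 ] w 0.4377455699735244 t 9.625
clock: 10.0
position: [0.4651, 0.038, 0.1107]
ee_rot: [2.727, 1.56, 0.0]
force: [-0.1, -1.0, -0.8]
width: 0.435
s past tip -0.012729621296343528 | err tool [-0.     -0.0002 -0.0006] yaw 59.54 F tool [-0.9635  0.4095  0.8178] T [ 0.0592 -0.1131 -0.0251] w 0.4345087156164786 t 10.0
clock: 10.38
position: [0.4665, 0.0405, 0.1107]
ee_rot: [-2.727, -1.56, -0.0]
force: [0.1, 0.3, -0.8]
width: 0.437
s past tip -0.00983754646420842 | err tool [-0.     -0.0002 -0.0006] yaw 59.53 F tool [ 0.3011 -0.0452  0.7994] T [ 0.0825 -0.1176  0.015 ] w 0.4369139079510146 t 10.375
```

```bash
python3 -m pendant '[[[0.002,0,-0.0005],[0,0,0],0.03],[[0.002,0,0],[0,0,0],0.03],[[0,0,0],[0,0,0],0.03]]'; python3 st.py
python3 -m pendant '[[[0.002,0,0],[0,0,0],0.03],[[0.002,0,0],[0,0,0],0.03],[[0,0,0],[0,0,0],0.03]]'; python3 st.py
```

```text
clock: 10.75
position: [0.4687, 0.0441, 0.1112]
ee_rot: [2.727, 1.56, 0.0]
force: [0.3, -0.4, -0.5]
width: 0.438
s past tip -0.005681296409036769 | err tool [-0.     -0.0002 -0.0001] yaw 59.54 F tool [-0.2211  0.4718  0.4561] T [-0.022  -0.1173 -0.0501] w 0.4380687520764113 t 10.75
clock: 11.12
position: [0.4707, 0.0475, 0.1112]
ee_rot: [-2.727, -1.56, -0.0]
force: [-0.3, 0.3, -1.7]
width: 0.433
s past tip -0.0017295228024484072 | err tool [-0.     -0.0002 -0.0001] yaw 59.54 F tool [ 0.0832 -0.4544  1.6679] T [ 0.0517 -0.1362  0.0537] w 0.43319337691134385 t 11.125
```

```bash
python3 look.py ins1; python3 padchk.py ins1
```

```text
[0.47053402 0.04731193 0.11120581] 59.52351350664563 [-0.55245358  0.29478967 -0.65743321] 0.4377267495756799
228
face x -0.010684592939825951 y range [-0.0186 -0.0001  0.0187] z range [-0.0417 -0.0124  0.0182]
plane [-0.0104  0.024  -0.0005]
```

View pics/ins1.png

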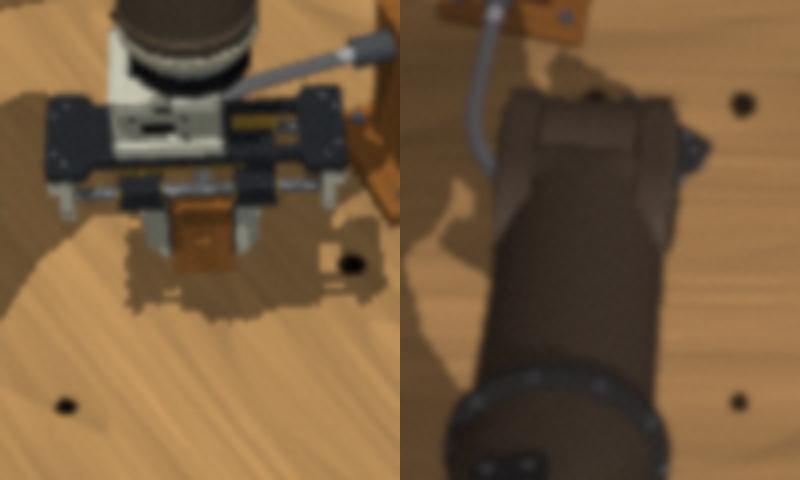

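The pad hasn't slipped and there is no reaction force, so the tip is entering the bore. Continuing.

```bash
for i in 1; do python3 -m pendant '[[[0.002,0,0],[0,0,0],0.03],[[0.002,0,0],[0,0,0],0.03],[[0.002,0,0],[0,0,0],0.03],[[0.002,0,0],[0,0,0],0.03],[[0,0,0],[0,0,0],0.03]]'; python3 st.py; done
python3 -m pendant '[[[0.003,0,0],[0,0,0],0.03],[[0.003,0,0],[0,0,0],0.03],[[0.003,0,0],[0,0,0],0.03],[[0.003,0,0],[0,0,0],0.03],[[0,0,0],[0,0,0],0.03]]'; python3 st.py
python3 -m pendant '[[[0.003,0,0],[0,0,0],0.03],[[0.003,0,0],[0,0,0],0.03],[[0.003,0,0],[0,0,0],0.03],[[0.003,0,0],[0,0,0],0.03],[[0,0,0],[0,0,0],0.03]]'; python3 st.py; python3 look.py ins2; python3 padchk.py ins2
```

```text
clock: 11.85
position: [0.4747, 0.0544, 0.1112]
ee_rot: [2.727, 1.56, 0.0]
force: [0.0, -0.9, -1.7]
width: 0.44
s past tip 0.006299843394701977 | err tool [-0.     -0.0002 -0.0001] yaw 59.54 F tool [-0.7475  0.4675  1.6832] T [ 0.0366 -0.1575 -0.0096] w 0.4395505834196589 t 11.85
clock: 12.48
position: [0.4809, 0.0648, 0.1112]
ee_rot: [2.727, 1.56, 0.0]
force: [0.1, -0.1, -1.1]
width: 0.432
s past tip 0.018353509329611453 | err tool [-0.     -0.0002 -0.0001] yaw 59.54 F tool [0.0026 0.1485 1.0691] T [ 0.0536 -0.1263 -0.0185] w 0.4323333653421147 t 12.475
clock: 13.1
position: [0.4869, 0.0752, 0.1112]
ee_rot: [2.727, 1.56, 0.0]
force: [-0.2, -0.3, -0.6]
width: 0.434
s past tip 0.03037150286892182 | err tool [-0.     -0.0002 -0.0001] yaw 59.54 F tool [-0.4041 -0.0007  0.605 ] T [-0.0227 -0.1074 -0.0471] w 0.4344504047254143 t 13.1
[0.48676917 0.07484683 0.11121865] 59.525219804346094 [-0.26911416  0.01459368 -0.7781057 ] 0.4334196446038287
168
face x -0.010364836213641534 y range [-0.0184  0.0004  0.0179] z range [-0.0414 -0.0142  0.0172]
plane [-0.0105 -0.0071 -0.0029]
```

View pics/ins2.png

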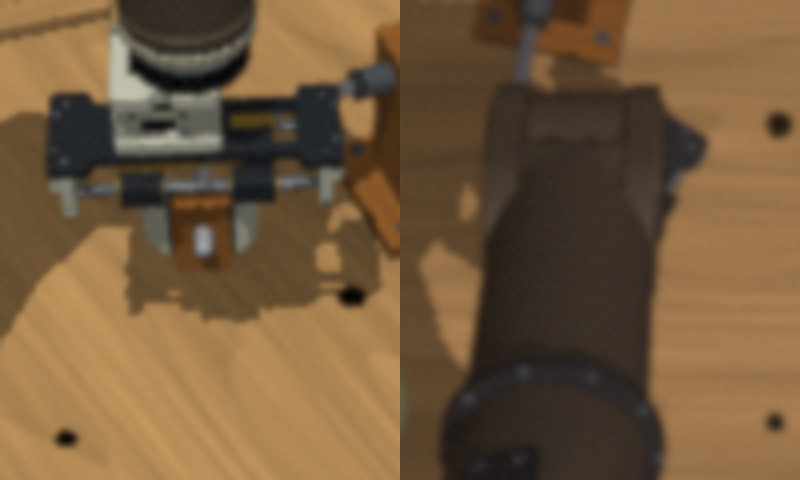

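The rod tip is visible through the bore at (204,240) in the side crop, so the pad is threaded. I'll probe sideways gently to find the centre of the play.

```bash
python3 -m pendant '[[[0,0.0005,0],[0,0,0],0.03],[[0,0.0,0],[0,0,0],0.03]]'>/dev/null; python3 st.py
python3 -m pendant '[[[0,0.0005,0],[0,0,0],0.03],[[0,0.0,0],[0,0,0],0.03]]'>/dev/null; python3 st.py
python3 -m pendant '[[[0,0.0005,0],[0,0,0],0.03],[[0,0.0,0],[0,0,0],0.03]]'>/dev/null; python3 st.py
```

```text
s past tip 0.02995852390107671 | err tool [ 0.     -0.0007 -0.0001] yaw 59.51 F tool [-0.0597 -0.6623  1.5656] T [ 0.0528 -0.1403 -0.0414] w 0.4352583627383818 t 13.45
s past tip 0.030037634564948776 | err tool [-0.     -0.0012 -0.0001] yaw 59.52 F tool [-0.0994 -0.0548  1.3535] T [ 0.0686 -0.1493 -0.0143] w 0.4363649632205753 t 13.7
s past tip 0.030084272864698048 | err tool [-0.     -0.0017 -0.0001] yaw 59.52 F tool [0.4076 0.1766 1.5359] T [ 0.0892 -0.1445  0.0782] w 0.43483727750280493 t 13.95
```

```bash
python3 -m pendant '[[[0,0.0005,0],[0,0,0],0.03],[[0,0.0,0],[0,0,0],0.03]]'>/dev/null; python3 st.py
python3 -m pendant '[[[0,0.0005,0],[0,0,0],0.03],[[0,0.0,0],[0,0,0],0.03]]'>/dev/null; python3 st.py
```

```text
s past tip 0.030049243682108758 | err tool [ 0.     -0.0021 -0.0001] yaw 59.53 F tool [-0.5303  0.6102  0.7213] T [ 0.1595 -0.1203  0.0233] w 0.43697477930953355 t 14.2
s past tip 0.03007995832471063 | err tool [ 0.     -0.0021 -0.0002] yaw 59.54 F tool [ 0.4662 -3.5815 -1.0268] T [ 0.7665 -0.1122 -0.0465] w 0.4325824574980467 t 14.45
```

```bash
python3 -m pendant '[[[0,-0.0025,0],[0,0,0],0.03],[[0,0.0,0],[0,0,0],0.03]]'>/dev/null; python3 st.py
python3 -m pendant '[[[0,-0.0004,0],[0,0,0],0.03],[[0,0.0,0],[0,0,0],0.03]]'>/dev/null; python3 st.py
python3 -m pendant '[[[0,-0.0004,0],[0,0,0],0.03],[[0,0.0,0],[0,0,0],0.03]]'>/dev/null; python3 st.py
```

```text
s past tip 0.030099842649260022 | err tool [-0.     -0.0003 -0.    ] yaw 59.52 F tool [0.6319 0.1818 0.6108] T [-0.0002 -0.1269 -0.0201] w 0.43686793378676037 t 14.7
s past tip 0.030110730829512343 | err tool [-0.     -0.0001  0.    ] yaw 59.52 F tool [-0.0828  1.6164 -0.0027] T [-0.0701 -0.1206  0.0271] w 0.43270761262866764 t 14.95
s past tip 0.03009059977441909 | err tool [-0.  0.  0.] yaw 59.51 F tool [-0.0165  4.3137  2.183 ] T [-0.6642 -0.1441 -0.0474] w 0.4359349300037224 t 15.2
```

The walls are about 1.95 mm apart, so the yaw is right, and the rod line sits 1.07 mm further along tool y than my model. I'll correct the model and plan the bend as a best-clearance path.

```bash
cat > path.py <<'E'
from plan import *
from scipy.optimize import minimize
np.set_printoptions(precision=4,suppress=True)
import json,os
COR=json.load(open("cor.json")) if os.path.exists("cor.json") else [.0009,-.00054,0.]
ST=STAND+np.array(COR[:2]); YW=SY+np.radians(COR[2])
def rodpt(L): # mm from tip -> stand frame
    L=np.atleast_1d(L).astype(float); out=np.zeros((len(L),2))
    d=np.radians(70); u=np.array([np.cos(d),np.sin(d)]); tip=np.array([-213.7,-114.7]); a=60*d
    for i,l in enumerate(L):
        if l<80: out[i]=tip+u*l
        elif l<80+a:
            t=d-(l-80)/60; out[i]=[-130-60*np.sin(t),-60+60*np.cos(t)]
        else: out[i]=[-130+l-80-a,0]
    return out
def best(L): # stand-frame centre (mm) and yaw (deg) of the pad for clearance
    P=rodpt(L+np.linspace(-11.5,11.5,24)); e=rodpt([L-1,L+1]); y0=np.arctan2(*(e[1]-e[0])[::-1]); c0=rodpt(L)[0]
    n=np.array([-np.sin(y0),np.cos(y0)])
    def f(v):
        y=y0+v[1]; m=np.array([-np.sin(y),np.cos(y)]); r=(P-c0-n*v[0])@m; return np.max(abs(r))
    b=min((minimize(f,[g,0],method='Nelder-Mead',options=dict(xatol=1e-4,fatol=1e-5)) for g in(0,-.5)),key=lambda b:b.fun)
    return c0+n*b.x[0],np.degrees(y0+b.x[1]),1-b.fun
def world(c,y):
    k,s=np.cos(YW),np.sin(YW); x=c/1000
    return np.array([ST[0]+k*x[0]-s*x[1],ST[1]+s*x[0]+k*x[1],.130-OFF]),y+np.degrees(YW)
GR=np.arange(0,217,.5); RW=rodpt(GR)
def where(p): # TCP pos -> L, stand xy mm
    k,s=np.cos(YW),np.sin(YW); d=(p[:2]-ST)*1000; q=np.array([k*d[0]+s*d[1],-s*d[0]+k*d[1]])
    return GR[np.argmin(np.hypot(*(RW-q).T))],q
def status():
    p,Rm,o=pose(); L,q=where(p); c,y,cl=best(L); w,yw=world(c,y); 
    e=Rm.T@(w-p); f=Rm.T@o['force']; t=Rm.T@o['ft_torque']
    print(f"L {L} stand {q.round(2)} want-minus-is y {e[1]*1000:.2f} z {e[2]*1000:.2f} mm yaw {yw-yawof(Rm):+.2f}  play {cl:.2f} Fx {f[0]:.1f} Fy {f[1]:.1f} (Tx/.2 {(t[0]-.06)/.2:.1f}, -Ty {(-t[1]-.125)/.2:.1f}) Fz {f[2]:.1f} Tz {t[2]:.2f} w {o['width']:.3f} t {o['clock']:.2f}")
def plan(Ls,dy=0,w=.03,z=True):
    p,Rm,o=pose(); yaw=yawof(Rm); out=[]; 
    for L in Ls:
        c,y,cl=best(L); g,yw=world(c,y)
        G=Rdown(yaw); g=g+Rdown(yw)[:,1]*dy; sh=G.T@(g-p); 
        sh=np.round(sh,4);
        tr=round(-(yw-yaw),1); out.append([[sh[0],sh[1],0 ],[0,0,tr],w]); 
        pz=p[2]; p=p+G@np.array([sh[0],sh[1],0]); yaw-=tr
    show(out)
E
python3 - <<'E'
from path import *
status()
for L in range(60,176,8): print(L,best(L)[1:],best(L)[0]-rodpt(L)[0])
plan(range(36,67,6)); plan(list(range(68,90,2)))
E
```

```text
L 30.0 stand [-204.4   -86.05] want-minus-is y 1.07 z 0.02 mm yaw -0.01  play 1.00 Fx -0.0 Fy 4.3 (Tx/.2 -3.6, -Ty 0.1) Fz 2.2 Tz -0.05 w 0.436 t 15.20
60 (np.float64(69.99999999999999), np.float64(0.9999999999999942)) [0. 0.]
68 (np.float64(70.00000000000004), np.float64(0.9999999999999845)) [0. 0.]
76 (np.float64(68.97449117475895), np.float64(0.828856505545627)) [ 0.0326 -0.0119]
84 (np.float64(65.1615899704365), np.float64(0.5483699232366339)) [ 0.406  -0.1792]
92 (np.float64(58.54091249578801), np.float64(0.4516728710934408)) [ 0.4695 -0.2872]
100 (np.float64(50.90147522737669), np.float64(0.45167287109351273)) [ 0.4271 -0.3471]
108 (np.float64(43.26203795896665), np.float64(0.45167287109334353)) [ 0.3772 -0.4008]
116 (np.float64(35.62260069055519), np.float64(0.45167287109343335)) [ 0.3206 -0.4474]
124 (np.float64(27.983163422144298), np.float64(0.45167287109341536)) [ 0.2583 -0.4861]
132 (np.float64(20.343726153733265), np.float64(0.45167287109342236)) [ 0.1913 -0.5161]
140 (np.float64(12.704288885322622), np.float64(0.45167287109336096)) [ 0.121  -0.5369]
148 (np.float64(5.858999687081234), np.float64(0.5274849447880425)) [ 0.0413 -0.4659]
156 (np.float64(1.6076456803959764), np.float64(0.7890540255750456)) [ 0.     -0.1118]
164 (np.float64(0.01276425752091983), np.float64(0.9974090290491405)) [ 0.     -0.0002]
172 (np.float64(0.0), np.float64(1.0)) [0. 0.]
[[[0.0059,0.0011,0],[0,0,0],0.03],[[0.006,0,0],[0,0,0],0.03],[[0.006,0,0],[0,0,0],0.03],[[0.006,0,0],[0,0,0],0.03],[[0.006,0,0],[0,0,0],0.03],[[0.006,0,0],[0,0,0],0.03]]
[[[0.0379,0.0011,0],[0,0,0],0.03],[[0.002,0,0],[0,0,-0.1],0.03],[[0.002,-0.0001,0],[0,0,0.2],0.03],[[0.002,0.0001,0],[0,0,0.4],0.03],[[0.002,0,0],[0,0,0.5],0.03],[[0.002,0,0],[0,0,0.7],0.03],[[0.002,0.0001,0],[0,0,0.9],0.03],[[0.002,0,0],[0,0,1.0],0.03],[[0.002,0.0001,0],[0,0,1.2],0.03],[[0.002,0,0],[0,0,1.4],0.03]]
[[[0.002,0.0001,0],[0,0,1.5],0.03]]
```

```bash
python3 -m pendant '[[[0,0.0015,0],[0,0,0],0.03],[[0.005,0,0],[0,0,0],0.03],[[0.005,0,0],[0,0,0],0.03],[[0.005,0,0],[0,0,0],0.03],[[0.005,0,0],[0,0,0],0.03],[[0.005,0,0],[0,0,0],0.03],[[0.005,0,0],[0,0,0],0.03],[[0.005,0,0],[0,0,0],0.03],[[0,0,0],[0,0,0],0.03]]'
python3 - <<'E'
from path import *
status(); plan(list(range(67,86,2)))
E
```

```text
clock: 16.32
position: [0.5054, 0.1051, 0.1112]
ee_rot: [2.727, 1.56, 0.0]
force: [-0.2, 0.2, -0.4]
width: 0.44
L 65.5 stand [-191.48  -53.06] want-minus-is y 0.20 z -0.08 mm yaw -0.05  play 1.00 Fx 0.0 Fy -0.3 (Tx/.2 -0.2, -Ty 0.2) Fz 0.4 Tz -0.06 w 0.440 t 16.32
[[[0.0015,0.0002,0],[0,0,0.1],0.03],[[0.002,0,0],[0,0,-0.2],0.03],[[0.002,0,0],[0,0,0.1],0.03],[[0.002,0,0],[0,0,0.3],0.03],[[0.002,0,0],[0,0,0.5],0.03],[[0.002,0,0],[0,0,0.6],0.03],[[0.002,0.0001,0],[0,0,0.8],0.03],[[0.002,0,0],[0,0,0.9],0.03],[[0.002,0.0001,0],[0,0,1.2],0.03],[[0.002,0,0],[0,0,1.3],0.03]]
```

```bash
python3 -m pendant '[[[0.0015,0.0002,0],[0,0,0],0.03],[[0.002,0,0],[0,0,0],0.03],[[0.002,0,0],[0,0,0.1],0.03],[[0.002,0,0],[0,0,0.3],0.03],[[0.002,0,0],[0,0,0.5],0.03],[[0.002,0,0],[0,0,0.6],0.03],[[0,0,0],[0,0,0],0.03]]'
python3 - <<'E'
from path import *
status(); plan([79,81,83,85])
E
```

```text
clock: 17.2
position: [0.5112, 0.1147, 0.1112]
ee_rot: [-2.747, -1.524, -0.0]
force: [-0.5, -0.6, -0.5]
width: 0.437
L 77.0 stand [-187.44  -42.54] want-minus-is y 0.06 z -0.09 mm yaw +0.11  play 0.79 Fx -0.7 Fy -0.1 (Tx/.2 0.2, -Ty 0.1) Fz 0.5 Tz 0.01 w 0.437 t 17.20
[[[0.0022,0.0001,0],[0,0,0.7],0.03],[[0.002,0,0],[0,0,0.9],0.03],[[0.002,0.0001,0],[0,0,1.1],0.03],[[0.002,0,0],[0,0,1.3],0.03]]
```

```bash
python3 -m pendant '[[[0.0022,0.0001,0],[0,0,0.7],0.03],[[0.002,0,0],[0,0,0.9],0.03],[[0.002,0.0001,0],[0,0,1.1],0.03],[[0.002,0,0],[0,0,1.3],0.03],[[0,0,0],[0,0,0],0.03]]'
python3 - <<'E'
from path import *
status(); plan([87,89,91])
E
```

```text
clock: 17.82
position: [0.516, 0.1214, 0.1112]
ee_rot: [2.799, 1.426, 0.0]
force: [0.0, 0.3, -1.2]
width: 0.437
L 85.0 stand [-184.02  -35.09] want-minus-is y -0.04 z -0.08 mm yaw -0.01  play 0.52 Fx 0.2 Fy -0.1 (Tx/.2 -0.2, -Ty -0.2) Fz 1.2 Tz -0.04 w 0.437 t 17.82
[[[0.002,0,0],[0,0,1.5],0.03],[[0.002,0.0001,0],[0,0,1.6],0.03],[[0.002,0,0],[0,0,1.8],0.03]]
```

```bash
python3 -m pendant '[[[0.002,0,0],[0,0,1.5],0.03],[[0.002,0.0001,0],[0,0,1.6],0.03],[[0.002,0,0],[0,0,1.8],0.03],[[0,0,0],[0,0,0],0.03]]'
python3 - <<'E'
from path import *
status(); plan([93,95,97,99])
E
```

```text
clock: 18.32
position: [0.5197, 0.1261, 0.1112]
ee_rot: [2.857, 1.305, 0.0]
force: [0.5, -1.0, -1.0]
width: 0.435
L 91.0 stand [-181.18  -29.77] want-minus-is y 0.01 z -0.09 mm yaw +0.04  play 0.44 Fx -0.4 Fy 1.0 (Tx/.2 -0.2, -Ty -0.0) Fz 1.0 Tz 0.00 w 0.435 t 18.32
[[[0.0019,0,0],[0,0,2.0],0.03],[[0.002,0.0001,0],[0,0,1.9],0.03],[[0.002,0,0],[0,0,1.9],0.03],[[0.002,0,0],[0,0,1.9],0.03]]
```

```bash
python3 -m pendant '[[[0.0019,0,0],[0,0,2.0],0.03],[[0.002,0.0001,0],[0,0,1.9],0.03],[[0.002,0,0],[0,0,1.9],0.03],[[0,0,0],[0,0,0],0.03]]'
python3 - <<'E'
from path import *
status(); plan([99,101,103,105])
E
```

```text
clock: 18.82
position: [0.5238, 0.1303, 0.1112]
ee_rot: [2.92, 1.159, 0.0]
force: [-0.5, -0.5, -0.0]
width: 0.436
L 97.0 stand [-177.9   -24.87] want-minus-is y -0.05 z -0.08 mm yaw -0.03  play 0.45 Fx -0.7 Fy 0.1 (Tx/.2 -0.3, -Ty 0.1) Fz 0.0 Tz -0.01 w 0.436 t 18.82
[[[0.002,0,0],[0,0,1.9],0.03],[[0.0019,0,0],[0,0,1.9],0.03],[[0.002,0.0001,0],[0,0,2.0],0.03],[[0.002,0,0],[0,0,1.9],0.03]]
```

```bash
python3 -m pendant '[[[0.002,0,0],[0,0,1.9],0.03],[[0.0019,0,0],[0,0,1.9],0.03],[[0.002,0.0001,0],[0,0,2.0],0.03],[[0,0,0],[0,0,0],0.03]]'
python3 - <<'E'
from path import *
status(); plan([105,107,109,111])
E
```

```text
clock: 19.32
position: [0.5283, 0.1342, 0.1112]
ee_rot: [2.975, 1.01, 0.0]
force: [0.8, -0.1, -1.5]
width: 0.435
L 103.0 stand [-174.22  -20.29] want-minus-is y -0.01 z -0.10 mm yaw +0.04  play 0.45 Fx 0.6 Fy 0.6 (Tx/.2 -0.2, -Ty 0.0) Fz 1.5 Tz -0.00 w 0.435 t 19.32
[[[0.002,0,0],[0,0,1.9],0.03],[[0.002,0,0],[0,0,1.9],0.03],[[0.002,0.0001,0],[0,0,1.9],0.03],[[0.002,0,0],[0,0,1.9],0.03]]
```

```bash
python3 -m pendant '[[[0,0.0005,0],[0,0,0],0.03],[[0,0,0],[0,0,0],0.03]]'>/dev/null; python3 -c "from path import *;status()"
python3 -m pendant '[[[0,-0.0009,0],[0,0,0],0.03],[[0,0,0],[0,0,0],0.03]]' >/dev/null; python3 -c "from path import *;status()"
```

```text
L 102.5 stand [-173.97  -20.93] want-minus-is y -0.63 z -0.06 mm yaw +0.49  play 0.45 Fx 1.0 Fy 0.1 (Tx/.2 -0.5, -Ty 0.3) Fz 1.1 Tz -0.00 w 0.439 t 19.57
L 102.5 stand [-174.6   -20.28] want-minus-is y 0.27 z -0.04 mm yaw +0.49  play 0.45 Fx -0.5 Fy 0.9 (Tx/.2 -0.5, -Ty 0.3) Fz 0.8 Tz 0.03 w 0.438 t 19.82
```

No contact at either end of the probe, so the path is well centred. Continuing.

```bash
python3 -m pendant '[[[0.002,0.0005,0],[0,0,1.9],0.03],[[0.002,0,0],[0,0,1.9],0.03],[[0.002,0.0001,0],[0,0,1.9],0.03],[[0.002,0,0],[0,0,1.9],0.03],[[0,0,0],[0,0,0],0.03]]'
python3 - <<'E'
from path import *
status(); plan([113,115,117,119])
E
```

```text
clock: 20.45
position: [0.535, 0.1385, 0.1112]
ee_rot: [3.035, 0.81, 0.0]
force: [0.2, 0.2, -0.7]
width: 0.435
L 111.0 stand [-168.43  -14.75] want-minus-is y -0.08 z -0.11 mm yaw -0.00  play 0.45 Fx 0.3 Fy -0.1 (Tx/.2 -0.5, -Ty 0.3) Fz 0.7 Tz -0.04 w 0.435 t 20.45
[[[0.0019,0,0],[0,0,1.9],0.03],[[0.002,0,0],[0,0,1.9],0.03],[[0.002,0,0],[0,0,1.9],0.03],[[0.002,0.0001,0],[0,0,1.9],0.03]]
```

```bash
python3 -m pendant '[[[0.0019,0,0],[0,0,1.9],0.03],[[0.002,0,0],[0,0,1.9],0.03],[[0.002,0,0],[0,0,1.9],0.03],[[0.002,0.0001,0],[0,0,1.9],0.03],[[0,0,0],[0,0,0],0.03]]'
python3 - <<'E'
from path import *
status(); plan([121,123,125,127])
E
```

```text
clock: 21.08
position: [0.542, 0.142, 0.1112]
ee_rot: [3.082, 0.607, 0.0]
force: [0.3, 0.9, -1.0]
width: 0.436
L 119.0 stand [-162.12  -10.12] want-minus-is y -0.12 z -0.11 mm yaw -0.03  play 0.45 Fx 0.6 Fy -0.7 (Tx/.2 -0.3, -Ty 0.3) Fz 1.0 Tz 0.01 w 0.436 t 21.07
[[[0.002,-0.0001,0],[0,0,1.9],0.03],[[0.002,0.0001,0],[0,0,2.0],0.03],[[0.002,0,0],[0,0,1.9],0.03],[[0.0019,0,0],[0,0,1.9],0.03]]
```

```bash
python3 -m pendant '[[[0.002,-0.0001,0],[0,0,1.9],0.03],[[0.002,0,0],[0,0,1.9],0.03],[[0.002,0,0],[0,0,1.9],0.03],[[0.002,0,0],[0,0,1.9],0.03],[[0,0,0],[0,0,0],0.03]]'
python3 - <<'E'
from path import *
status(); plan([129,131,133,135])
E
```

```text
clock: 21.7
position: [0.5496, 0.1446, 0.1112]
ee_rot: [3.116, 0.401, 0.0]
force: [0.1, -0.4, -0.9]
width: 0.438
L 127.0 stand [-155.15   -6.1 ] want-minus-is y 0.03 z -0.09 mm yaw -0.06  play 0.45 Fx -0.0 Fy 0.4 (Tx/.2 -0.4, -Ty 0.1) Fz 0.9 Tz 0.04 w 0.438 t 21.70
[[[0.0019,0.0001,0],[0,0,2.0],0.03],[[0.002,0,0],[0,0,1.9],0.03],[[0.0019,0,0],[0,0,1.9],0.03],[[0.002,0.0001,0],[0,0,1.9],0.03]]
```

```bash
python3 -m pendant '[[[0.0019,0.0001,0],[0,0,1.9],0.03],[[0.002,0,0],[0,0,1.9],0.03],[[0.002,0,0],[0,0,1.9],0.03],[[0.002,0,0],[0,0,1.9],0.03],[[0,0,0],[0,0,0],0.03]]'
python3 - <<'E'
from path import *
status(); plan([137,139,141,143])
E
```

```text
clock: 22.32
position: [0.5574, 0.1461, 0.1112]
ee_rot: [3.135, 0.194, 0.0]
force: [-0.8, 0.6, -0.5]
width: 0.438
L 135.0 stand [-147.8    -3.22] want-minus-is y 0.05 z -0.09 mm yaw -0.11  play 0.45 Fx -0.7 Fy -0.7 (Tx/.2 -0.8, -Ty 0.3) Fz 0.5 Tz 0.05 w 0.438 t 22.32
[[[0.0019,0.0001,0],[0,0,2.0],0.03],[[0.002,0,0],[0,0,1.9],0.03],[[0.002,0.0001,0],[0,0,1.9],0.03],[[0.002,0,0],[0,0,1.9],0.03]]
```

```bash
python3 -m pendant '[[[0.0019,0.0001,0],[0,0,2.0],0.03],[[0.002,0,0],[0,0,1.9],0.03],[[0.002,0.0001,0],[0,0,1.9],0.03],[[0,0,0],[0,0,0],0.03]]'
python3 - <<'E'
from path import *
status(); plan([143,145,147,149])
E
```

```text
clock: 22.82
position: [0.5632, 0.1465, 0.1112]
ee_rot: [3.141, 0.035, 0.0]
force: [-0.2, -0.3, -0.9]
width: 0.438
L 141.0 stand [-142.13   -1.8 ] want-minus-is y -0.00 z -0.11 mm yaw -0.04  play 0.45 Fx -0.2 Fy 0.3 (Tx/.2 -0.6, -Ty 0.0) Fz 0.9 Tz 0.03 w 0.438 t 22.82
[[[0.002,0,0],[0,0,1.9],0.03],[[0.002,0,0],[0,0,1.7],0.03],[[0.002,0.0001,0],[0,0,1.6],0.03],[[0.002,-0.0001,0],[0,0,1.4],0.03]]
```

```bash
python3 -m pendant '[[[0.002,0,0],[0,0,1.9],0.03],[[0.002,0,0],[0,0,1.7],0.03],[[0.002,0,0],[0,0,1.6],0.03],[[0,0,0],[0,0,0],0.03]]'
python3 - <<'E'
from path import *
status(); plan([149,151,153,155,157])
E
```

```text
clock: 23.32
position: [0.5692, 0.1464, 0.1112]
ee_rot: [3.14, -0.107, 0.0]
force: [-0.2, 0.4, -0.6]
width: 0.439
L 147.0 stand [-136.2   -0.8] want-minus-is y 0.02 z -0.11 mm yaw -0.01  play 0.50 Fx -0.3 Fy -0.4 (Tx/.2 -0.5, -Ty -0.1) Fz 0.6 Tz -0.01 w 0.439 t 23.32
[[[0.0019,0,0],[0,0,1.4],0.03],[[0.002,0,0],[0,0,1.2],0.03],[[0.002,0,0],[0,0,1.1],0.03],[[0.002,0,0],[0,0,0.9],0.03],[[0.002,0,0],[0,0,0.7],0.03]]
```

```bash
python3 -m pendant '[[[0.002,0,0],[0,0,1.4],0.03],[[0.002,0,0],[0,0,1.2],0.03],[[0.002,0,0],[0,0,1.1],0.03],[[0.002,0,0],[0,0,0.9],0.03],[[0.002,0,0],[0,0,0.7],0.03],[[0,0,0],[0,0,0],0.03]]'
python3 - <<'E'
from path import *
status(); plan([159,161,163,165,167,170])
E
```

```text
clock: 24.08
position: [0.5792, 0.1453, 0.1112]
ee_rot: [3.131, -0.252, 0.0]
force: [0.4, 0.1, -0.8]
width: 0.436
L 157.0 stand [-126.22   -0.1 ] want-minus-is y -0.02 z -0.08 mm yaw -0.04  play 0.83 Fx 0.4 Fy -0.1 (Tx/.2 -0.2, -Ty 0.0) Fz 0.8 Tz -0.02 w 0.436 t 24.07
[[[0.0019,0,0],[0,0,0.6],0.03],[[0.002,0,0],[0,0,0.4],0.03],[[0.002,0,0],[0,0,0.2],0.03],[[0.002,0,0],[0,0,0.1],0.03],[[0.002,0,0],[0,0,0],0.03],[[0.003,0,0],[0,0,0],0.03]]
```

Round the bend with no contact. Now along the leg at the post.

```bash
python3 -m pendant '[[[0.002,0,0],[0,0,0.6],0.03],[[0.002,0,0],[0,0,0.4],0.03],[[0.002,0,0],[0,0,0.2],0.03],[[0.002,0,0],[0,0,0.1],0.03],[[0.004,0,0],[0,0,0],0.03],[[0.004,0,0],[0,0,0],0.03],[[0.004,0,0],[0,0,0],0.03],[[0,0,0],[0,0,0],0.03]]'
python3 -c "
from path import *
status(); plan(range(182,210,5))"
```

```text
clock: 25.08
position: [0.599, 0.1416, 0.1112]
ee_rot: [3.128, -0.287, 0.0]
force: [-0.3, -0.1, -1.0]
width: 0.436
L 177.0 stand [-106.06   -0.1 ] want-minus-is y -0.10 z -0.10 mm yaw -0.01  play 1.00 Fx -0.2 Fy 0.2 (Tx/.2 -0.8, -Ty 0.3) Fz 1.0 Tz 0.00 w 0.436 t 25.07
[[[0.0048,-0.0001,0],[0,0,0],0.03],[[0.005,0,0],[0,0,0],0.03],[[0.005,0,0],[0,0,0],0.03],[[0.005,0,0],[0,0,0],0.03],[[0.005,0,0],[0,0,0],0.03],[[0.005,0,0],[0,0,0],0.03]]
```

```bash
python3 -m pendant '[[[0.005,0,0],[0,0,0],0.03],[[0.005,0,0],[0,0,0],0.03],[[0.005,0,0],[0,0,0],0.03],[[0.005,0,0],[0,0,0],0.03],[[0.005,0,0],[0,0,0],0.03],[[0.005,0,0],[0,0,0],0.03],[[0,0,0],[0,0,0],0.03]]'
python3 -c "
from path import *
status()"; python3 look.py home1; python3 padchk.py home1
```

```text
clock: 25.95
position: [0.6286, 0.1361, 0.1112]
ee_rot: [3.128, -0.287, 0.0]
force: [0.9, 0.1, 0.1]
width: 0.436
L 207.5 stand [-75.99  -0.11] want-minus-is y -0.11 z -0.08 mm yaw -0.01  play 1.00 Fx 0.8 Fy -0.3 (Tx/.2 -0.8, -Ty 0.1) Fz -0.1 Tz 0.03 w 0.436 t 25.95
[0.62808285 0.13627292 0.11116322] -10.481470649370891 [-0.67415944 -0.00270126 -1.30900848] 0.4373859608294079
11
face x -0.0002540319110208841 y range [0.0181 0.0182 0.0183] z range [0.015  0.0154 0.0159]
plane [-0.0584  0.6197  3.0395]
```

View pics/home1.png

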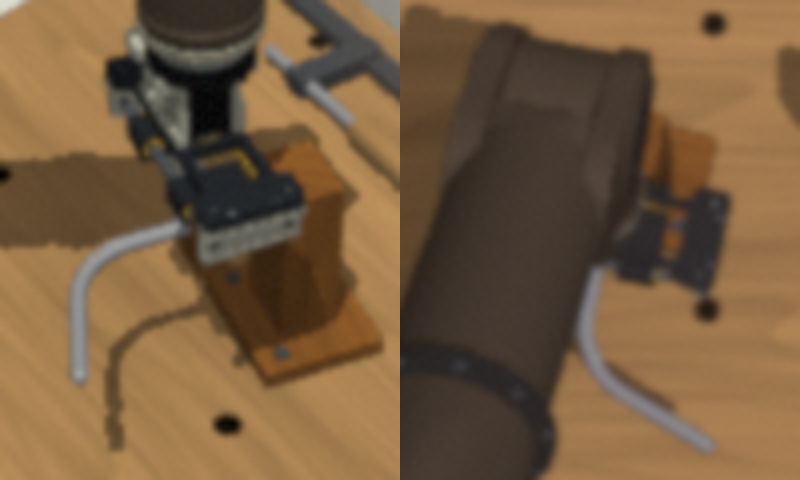

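The side crop shows the gripper just in front of the collar with the rod clear behind it. I'll raise the grip to 10 N so the pad won't slip under a 6 N push, then creep up to the collar.

```bash
python3 -m pendant '[[[0.002,0,0],[0,0,0],0.03],[[0.002,0,0],[0,0,0],0.03],[[0.001,0,0],[0,0,0],0.03],[[0,0,0],[0,0,0],0.03],[[0,0,0],[0,0,0],0.03]]' 10 >/dev/null; python3 -c "from path import *;status()"
python3 -m pendant '[[[0.0005,0,0],[0,0,0],0.03],[[0.0005,0,0],[0,0,0],0.03],[[0,0,0],[0,0,0],0.03]]' >/dev/null; python3 -c "from path import *;status()"
```

```text
L 212.0 stand [-71.45   0.07] want-minus-is y 0.07 z -0.07 mm yaw -0.02  play 1.00 Fx 0.3 Fy -0.3 (Tx/.2 -0.6, -Ty 0.5) Fz 1.7 Tz 0.04 w 0.435 t 26.68
L 213.0 stand [-70.41   0.04] want-minus-is y 0.04 z -0.07 mm yaw -0.02  play 1.00 Fx 0.3 Fy -0.3 (Tx/.2 -0.4, -Ty 0.3) Fz 0.3 Tz 0.04 w 0.433 t 27.05
```

```bash
for k in 1; do python3 -m pendant '[[[0.0005,0,0],[0,0,0],0.03],[[0.0005,0,0],[0,0,0],0.03],[[0,0,0],[0,0,0],0.03]]' >/dev/null; python3 -c "from path import *;status()"; done
python3 -m pendant '[[[0.0004,0,0],[0,0,0],0.03],[[0,0,0],[0,0,0],0.03]]' >/dev/null; python3 -c "from path import *;status()"
python3 -m pendant '[[[0.0004,0,0],[0,0,0],0.03],[[0,0,0],[0,0,0],0.03]]' >/dev/null; python3 -c "from path import *;status()"
```

```text
L 214.0 stand [-69.37  -0.  ] want-minus-is y -0.00 z -0.06 mm yaw -0.02  play 1.00 Fx -0.5 Fy -1.0 (Tx/.2 -0.4, -Ty 0.1) Fz 0.9 Tz -0.01 w 0.439 t 27.43
L 214.5 stand [-69.     0.05] want-minus-is y 0.05 z -0.06 mm yaw -0.02  play 1.00 Fx -0.2 Fy 0.5 (Tx/.2 -0.3, -Ty 0.3) Fz 0.8 Tz -0.04 w 0.436 t 27.68
L 214.5 stand [-68.56   0.05] want-minus-is y 0.05 z -0.03 mm yaw -0.02  play 1.00 Fx -0.6 Fy 0.8 (Tx/.2 -0.5, -Ty 0.4) Fz 1.3 Tz -0.00 w 0.440 t 27.93
```

```bash
python3 -m pendant '[[[0.0004,0,0],[0,0,0],0.03],[[0,0,0],[0,0,0],0.03]]' >/dev/null; python3 -c "from path import *;status()"
python3 -m pendant '[[[0.0003,0,0],[0,0,0],0.03],[[0,0,0],[0,0,0],0.03]]' >/dev/null; python3 -c "from path import *;status()"
python3 -m pendant '[[[0.0003,0,0],[0,0,0],0.03],[[0,0,0],[0,0,0],0.03]]' >/dev/null; python3 -c "from path import *;status()"
```

```text
L 215.0 stand [-68.16   0.03] want-minus-is y 0.03 z -0.06 mm yaw -0.02  play 1.00 Fx -0.1 Fy -0.0 (Tx/.2 -0.4, -Ty 0.0) Fz -0.2 Tz -0.00 w 0.436 t 28.18
L 215.5 stand [-68.     0.03] want-minus-is y 0.03 z -0.10 mm yaw -0.02  play 1.00 Fx -0.4 Fy -0.3 (Tx/.2 -0.5, -Ty 0.8) Fz 0.4 Tz 0.03 w 0.435 t 28.43
L 215.5 stand [-68.     0.05] want-minus-is y 0.05 z -0.14 mm yaw -0.02  play 1.00 Fx -1.7 Fy 0.0 (Tx/.2 -0.6, -Ty 2.7) Fz 0.0 Tz 0.01 w 0.438 t 28.68
```

Contact is made, at about 2.5 N. Pressing on to about 6 N.

```bash
python3 -m pendant '[[[0.0003,0,0],[0,0,0],0.03],[[0,0,0],[0,0,0],0.03]]' >/dev/null; python3 -c "from path import *;status()"
python3 -m pendant '[[[0.0001,0,0],[0,0,0],0.03],[[0,0,0],[0,0,0],0.03]]' >/dev/null; python3 -c "from path import *;status()"
```

```text
L 215.5 stand [-68.04   0.09] want-minus-is y 0.09 z -0.20 mm yaw -0.03  play 1.00 Fx -5.2 Fy 0.1 (Tx/.2 -0.9, -Ty 5.6) Fz -1.8 Tz -0.02 w 0.436 t 28.93
L 215.5 stand [-68.02   0.11] want-minus-is y 0.11 z -0.21 mm yaw -0.03  play 1.00 Fx -6.1 Fy -0.0 (Tx/.2 -1.0, -Ty 5.5) Fz -1.7 Tz -0.03 w 0.435 t 29.18
```

```bash
python3 -m pendant '[[[0,0,0],[0,0,0],0.03],[[0,0,0],[0,0,0],0.03]]' ; python3 -c "from path import *;status()"
python3 -m pendant '[[[-0.0006,0,0],[0,0,0],0.03],[[0,0,0],[0,0,0],0.03]]' >/dev/null; python3 -c "from path import *;status()"
```

```text
clock: 29.42
position: [0.6364, 0.1348, 0.1111]
ee_rot: [-3.128, 0.287, 0.003]
force: [-6.1, 0.7, 2.7]
width: 0.434
L 215.5 stand [-68.03   0.08] want-minus-is y 0.08 z -0.23 mm yaw -0.03  play 1.00 Fx -6.1 Fy 0.4 (Tx/.2 -0.9, -Ty 5.8) Fz -2.7 Tz -0.04 w 0.434 t 29.43
L 215.5 stand [-67.98   0.09] want-minus-is y 0.09 z -0.21 mm yaw -0.02  play 1.00 Fx -3.4 Fy 0.9 (Tx/.2 -0.7, -Ty 3.7) Fz 0.1 Tz -0.04 w 0.435 t 29.68
```

```bash
python3 -m pendant '[[[-0.0004,0,0],[0,0,0],0.03],[[0,0,0],[0,0,0],0.03]]' >/dev/null; python3 -c "from path import *;status()"
python3 -m pendant '[[[0,0,0],[0,0,0],0.044],[[0,0,0],[0,0,0],0.05],[[0,0,0],[0,0,0],0.058],[[0,0,0],[0,0,0],0.066],[[0,0,0],[0,0,0],0.066],[[0,0,0],[0,0,0],0.066]]'; python3 -c "from path import *;status()"
```

```text
L 215.5 stand [-68.     0.04] want-minus-is y 0.04 z -0.09 mm yaw -0.02  play 1.00 Fx -2.2 Fy -0.2 (Tx/.2 -0.4, -Ty 1.8) Fz 1.1 Tz -0.01 w 0.432 t 29.93
clock: 30.68
position: [0.6362, 0.1348, 0.1112]
ee_rot: [3.128, -0.287, 0.0]
force: [0.1, 0.1, -0.5]
width: 0.72
L 215.0 stand [-68.2   0. ] want-minus-is y 0.00 z -0.07 mm yaw -0.02  play 1.00 Fx 0.0 Fy -0.1 (Tx/.2 -0.6, -Ty 0.1) Fz 0.5 Tz 0.01 w 0.720 t 30.68
```

Released. Next, straight up and clear, then a look.

```bash
python3 -m pendant '[[[0,0,-0.01],[0,0,0],0.066],[[0,0,-0.02],[0,0,0],0.066],[[0,0,-0.03],[0,0,0],0.066],[[0,0,-0.04],[0,0,0],0.066],[[0,0,-0.04],[0,0,0],0.066],[[-0.05,0,-0.03],[0,0,0],0.066],[[-0.06,0,0],[0,0,0],0.066],[[-0.06,0,0],[0,0,0],0.066],[[-0.06,0,0],[0,0,0],0.066],[[0,0,0],[0,0,0],0.066]]'
python3 - <<'E'
from path import *
im=[]
for n in("side","top"):
    p,d=arm.get_image(n); np.savez(f"{n}_fin.npz",p=p,d=d,C=cloud(n,d))
    c=proj(n,[tw(-.067,0,.12)])[0]; x,y=int(c[0]),int(c[1])
    im.append(cv2.resize(p[y-60:y+60,x-50:x+50,::-1],(400,480),interpolation=2))
cv2.imwrite("pics/fin.png",cv2.hconcat(im)); print(arm.observe()['position'])
E
```

```text
clock: 31.92
position: [0.406, 0.1788, 0.282]
ee_rot: [-3.125, 0.275, 0.005]
force: [0.1, 0.4, -0.3]
width: 0.717
[0.4103 0.1773 0.2825]
```

View pics/fin.png

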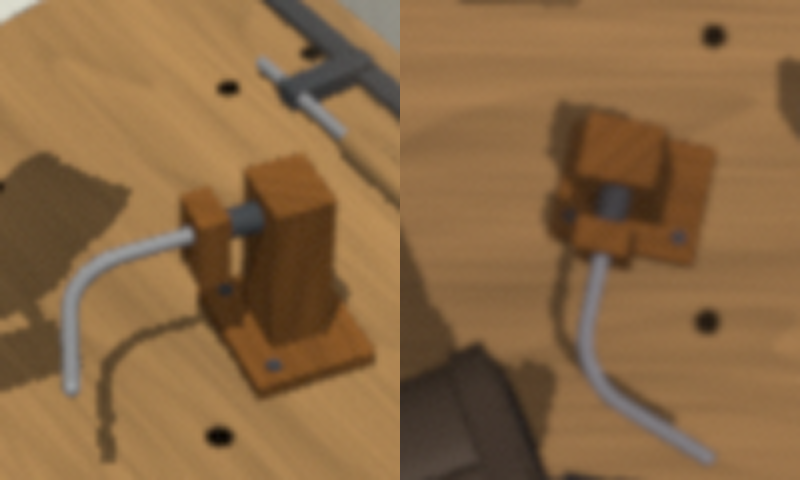

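The pad hangs upright against the collar, at (205,255) in the side crop and (602,240) in the top one. I'll check it numerically and compare the bystanders before and after.

Run:
```python
from path import *
from fit2 import bx
from scipy.optimize import least_squares
Q=[]
for n in("side","top"):
    D=np.load(f"{n}_fin.npz"); C=D['C'].reshape(-1,3); pic=D['p'].reshape(-1,3).astype(int)
    k,s=np.cos(YW),np.sin(YW); d=C[:,:2]-ST; l=np.c_[k*d[:,0]+s*d[:,1],-s*d[:,0]+k*d[:,1],C[:,2]]
    m=(l[:,0]>-.09)&(l[:,0]<-.045)&(abs(l[:,1])<.03)&(l[:,2]>.085)&(l[:,2]<.165)&(pic[:,0]-pic[:,2]>40); q=l[m]
    def res(p):
        a=R.from_euler('zyx',p[3:]).inv().apply(q-p[:3]); return bx(a,[0,0,-.006],[.024,.04,.06])
    b=least_squares(res,[-.067,0,.13,0,0,0],loss='soft_l1',f_scale=.0015)
    t=q[q[:,2]>.15]
    print(n,len(q),"bore mm",b.x[:3]*1000,"angles deg",np.degrees(b.x[3:]),"med",np.median(abs(res(b.x))),"top face x",np.percentile(t[:,0],[2,98]),"y",np.percentile(t[:,1],[2,98]))
# bystanders
for n in("top","side"):
    A,B=np.load(f"{n}.npz"),np.load(f"{n}_fin.npz")
    df=np.abs(A['p'].astype(int)-B['p']).sum(2)
    for o,x in dict(post=(.44,-.192,.04),plain=(.611,-.216,.02),glue=(.755,-.047,.075),mallet=(.725,-.3,.01),tape=(.367,.282,.01)).items():
        u,v=proj(n,[x])[0].astype(int); print(n,o,df[v-12:v+12,u-12:u+12].mean().round(1),np.percentile(df[v-12:v+12,u-12:u+12],95))
```

```text
side 259 bore mm [-67.8897   0.3219 129.5861] angles deg [-0.1807  0.3621  0.1731] med 0.0011312320820235332 top face x [-0.0805 -0.0559] y [-0.0222  0.0195]
top 156 bore mm [-68.0744   0.9531 128.1399] angles deg [-0.2264  0.3504  0.3219] med 0.0009914343966506874 top face x [-0.0797 -0.057 ] y [-0.0189  0.0202]
top post 8.1 12.0
top plain 7.4 12.0
top glue 8.8 13.0
top mallet 8.9 13.0
top tape 145.9 234.0
side post 7.2 13.0
side plain 7.2 13.0
side glue 10.8 16.0
side mallet 8.8 13.0
side tape 100.7 181.25
```

```bash
python3 -m pendant '[[[0,0,0],[0,0,0],0.066],[[0,0,0],[0,0,0],0.066]]'; python3 -c "
from cell import arm; print(arm.sign_off())"
```

```text
clock: 32.28
position: [0.4114, 0.1756, 0.2814]
ee_rot: [3.127, -0.292, 0.001]
force: [0.4, 0.8, 0.6]
width: 0.719
the job is handed in; nothing more can be done
None
```

The pad is home on the leg at the post, released, and the job is handed in at about 32 s; no verdict is reported.

- **Threading and bend:** I threaded the pad on the free leg and centred it with two gentle sideways probes, which reached about 4 N. It then went round the bend with forces staying at noise level, about 1 N.
- **Pressing home:** I pressed it against the collar at about 6 N by the wrist sensor and held that for over 0.3 s. I then backed off, opened the fingers and withdrew.
- **Last pad check:** Depth fits from both cameras put the bore about 1 mm short of home along the rod. That is the same place the arm felt contact, so it is probably a calibration offset. Sideways it is within 1 mm, and it is square and upright within 0.5°. The bore height reads 129.6 mm from the side camera and 128.1 mm from the top, against 130 mm for the rod; the cameras disagree by 1.5 mm, but both are within the 4 mm limit.
- **Bystanders:** The post block, plain block, glue and mallet look unchanged in before-and-after pictures. The tape roll check failed because its picture patch changed a lot, probably from the arm and its shadow covering it. The robot never went down near it. I did not compare the scraper or the steel rule; nothing went near them either.

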